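# Pack the sound house fronts into the kit box

## Robot

A 6-joint arm with a two-finger parallel gripper is mounted at the origin on the work surface. World frame = base frame: x ahead of the robot, y to its left, z up, the work surface at z = 0. Lengths are in m, angles in rad, forces in N, time in s.
With the tool pointing down it reaches from about 0.25 to 0.775 m from the base axis. Payload 4 kg.
Tool frame: the origin (TCP) lies midway between the tips of the shut fingers; the grasp point (between the pads) lies 19 mm behind it (bot.hold_point_z is the distance from the TCP to the grasp point, in m); z points along the fingers, x is the direction in which the jaws open and shut, and the axes are right-handed (so a half turn about z gives the same grasp; the last joint's range is limited). The gripper opens to 94 mm and grips with 3 to 60 N. Pads are 16 mm wide; open, the fingers measure 119 mm over their backs; the gripper's body (75 mm by 177 mm) begins 78 mm behind the grasp point.
Start: joints at [-1.371, 0.087, 1.371, -0, 1.684, -0.103], TCP at [0.164, -0.525, 0.173] pointing down, gripper open.
Joint ranges: [-3.1, 3.1], [-0.76, 2.03], [0.27, 2.55], [-1.08, 4.22], [0.17, 2.65], [-2.57, 2.57]. Speed limits (rad/s): [2.79, 2.79, 3.14, 3.14, 3.14, 3.14].

## Interface

Orientations are given as a unit quaternion [x, y, z, w].
In Python, from bench import readout, viewer, bot gives the robot as it stands.
- The arm moves only by the tool servo_tool, never from a script. Its arguments are lists of equal length, an entry for each row: "twist": the turn, a rotation vector about the tool's x, y, z in degrees, a list of three; "linear": the shift along the tool's x, y, z in m, a list of three; "fingers": the gripper's target within -1 to 1 (fully open at 1, half-way at 0, shut at -1). In form: {"twist": [[wx, wy, wz], ...], "linear": [[tx, ty, tz], ...], "fingers": [fingers, ...]}. A call has 1 to 12 rows; each row is the pose to reach, as a shift and turn from the pose measured when the call began, along the tool's axes at that moment; what a row does not reach only later rows make up. A row lasts 1/10 s, in which the tool goes at most 50 mm and 8.59 degrees, less where a joint would pass 70% of its speed; a pose out of reach is approached as far as the arm can. A call with a gripper value outside its range is refused whole. The fingers move at their own pace and stop on an object; "newtons" is the grip in N (left out, the last holds). Time passes only in rows, so rows that repeat a pose let the fingers close. It gives the time, the measured TCP pose, the force and the opening at its end, in the units of the state.
- readout.read_state(): the state, without advancing time (a new reading comes with each control period).
- viewer.snapshot(name): name is "side" or "top" or "wrist"; returns a dict with "pixels" (480x640x3 uint8, red, green, blue), "z_map" (480x640 float32, m along the optical axis (not along the pixel's ray), 0 where there is no reading), "fx", "fy", "cx", "cy" (pixels), "D" ([k1, k2, p1, p2, k3] as OpenCV has them; the pictures are not rectified), "world_from_camera" (4x4, takes a point from camera to world coordinates). Camera axes: x right, y down, z forward; pixel columns grow to the right and rows downward; lengths in m; the calibration is good to about 2 mm. A picture is of the moment at which its call begins.
- bot.finish_job(): hands the job in, once; it reports no verdict.
Trained networks look in a picture, given as the dict that the camera call returned (one of the last four; its "shot" number tells which), for a name from the list of things; names that differ only in an ending like _2 or _b are one class to them, and where a whole thing is asked for, a point or a joint stands for the part that bears it (a point fixed in the world has none). Each returns a list of dicts, best first, with "p" (0 to 1); they miss things now and then, are a little off and sometimes report something else, mostly with a low value. They report only what shows in the picture. A call takes as long as a camera call. They do not tell look-alikes from the thing itself.
- viewer.look_for(picture, target): "location" ([column, row] in pixels, amid what is visible of it).
- viewer.outline_of(picture, target): "pixels" (480x640 bool, what is visible of it) and "location" ([column, row] in pixels, amid what is visible of it).
The state is a dict: "time_s": time; "joints": joint angles; "joint_vel": joint speeds; "tau": joint torques, N m; "position": TCP position; "eef_rot": TCP orientation; "contact_force": force on the tool from outside, world axes, zero at the start; "moment": the same for the moment, N m; "width": opening from 0.0 (shut) to 1.0 (fully open).
Only numpy, scipy, OpenCV 4.12 (cv2) and the standard library are available. Lean on these libraries where they do the work, as an engineer would, in place of code of your own. Each camera call takes 0.05 s, during which the arm holds its last target.

## Task

First move whatever tools lie on the lid of the shut plywood kit box to the cork mat and leave them resting there. Then open the box's hinged lid right up, put every unbroken house front in the box and every broken one in the red offcut bin, and finally shut the lid all the way down. Do not disturb the spray bottle, the tub or the roll of tape.

Things in the scene. Friction and masses are not known exactly. Their poses are not given: they have to be found in the camera images.
- box: fixed open plywood box, outside 190 mm (x) x 300 mm (y) x 55 mm high, walls and floor 5 mm; origin at the centre of its underside; x points to the hinge side, away from the robot, z up. Room for three fronts lying flat side by side along y (for example centred at y = -80, 0 and 80 mm, each with its long axis along the box's x).
- lid (a joint): angle of the box lid about the hinge along the box's upper +x edge: 0 shut, 1.75 rad fully open (stop); 1.57 is upright. It stays at whatever angle it is left (hinge friction 0.45 N m, lid 0.3 kg); to close, bring it down all the way. The lid is 8 mm thick, 190 x 300 mm, its top is 63 mm above the table when shut.
- lid_bar (a point): middle of the lid's round steel handle bar, 12 mm thick, 110 mm long along the box's y, on two posts 100 mm apart. Shut, it is 48 mm above the lid's top; from the hinge axis it lies 165 mm to -x and 56 mm up, turning with the lid. Pinch it from above at any lid angle, closing along the box's x; it turns in the fingers. Lid upright: the lid is 48 mm nearer the robot.
- lid_hinge (a point): middle of the hinge axis (the box's upper +x edge, 55 mm above the table); the axis is the box's y.
- bin: fixed red open offcut bin, outside 150 mm (x) x 170 mm (y) x 50 mm high, walls 4 mm; origin at the centre of its underside.
- mat: fixed cork mat, 150 mm (x) x 160 mm (y), 4 mm thick; origin at the centre of its underside; both tools fit side by side with their lengths along y, 80 mm apart.
- sander: cork sanding block with a dark red sole, 110 (x) x 42 (y) x 30 mm, origin in its middle; at first on the lid, lying roughly along the box's y. 80 to 170 g. May be absent.
- plane: small blue block plane, body 120 (x) x 42 (y) x 30 mm with its origin in the middle; on top a brass cap (8 mm high, around x = -30 mm) and a dark wooden knob (12 mm high, at x = 42 mm); at first on the lid, lying roughly along the box's y. 250 to 460 g. Grip across the 42 mm at the origin. May be absent.
- front1: unbroken cream foam model house front with dark door and windows, 24 mm thick (z), 50 mm wide (y), first lying flat on the table; a 60 mm long rectangle from x = -30 to 30 mm and a complete pointed gable reaching x = 55 mm. Origin: middle of the full-width part and of the thickness (12 mm up when flat); grip there across the width. 70 g. May be absent.
- front2: unbroken cream foam model house front with dark door and windows, 24 mm thick (z), 50 mm wide (y), first lying flat on the table; a 60 mm long rectangle from x = -30 to 30 mm and a complete pointed gable reaching x = 55 mm. Origin: middle of the full-width part and of the thickness (12 mm up when flat); grip there across the width. 70 g. May be absent.
- front3: unbroken cream foam model house front with dark door and windows, 24 mm thick (z), 50 mm wide (y), first lying flat on the table; a 60 mm long rectangle from x = -30 to 30 mm and a complete pointed gable reaching x = 55 mm. Origin: middle of the full-width part and of the thickness (12 mm up when flat); grip there across the width. 70 g. May be absent.
- broken1: broken cream foam model house front with dark door and windows, 24 mm thick (z), 50 mm wide (y), first lying flat on the table; its pointed gable has snapped off: full width only from x = -22 to 22 mm, with an 18 mm wide stub up to x = 36 mm on the +y side. Origin: middle of the full-width part and of the thickness (12 mm up when flat); grip there across the width. 70 g. May be absent.
- broken2: broken cream foam model house front with dark door and windows, 24 mm thick (z), 50 mm wide (y), first lying flat on the table; point at x = 45 mm, but a foot corner has broken out: full width from x = -20 to 20 mm, then only an 18 mm leg to x = -44 mm on the +y side. Origin: middle of the full-width part and of the thickness (12 mm up when flat); grip there across the width. 70 g. May be absent.
- spray: bystander: blue spray bottle with black head, 76 mm across, 178 mm high, origin under its centre
- tub: bystander: white screw-top tub, 90 mm across, 85 mm high, origin under its centre
- tape: bystander: grey roll of tape lying flat, 100 mm across, 45 mm high, origin under its centre
Not all that is in view belongs to the job. What is meant by the bin is not white, and is the larger of those in its own colour.

How it is judged:
On the way, in this order (a step that is already met when the one before it is completed fails the run):
1. the tools are moved from the lid to the cork mat, with the lid still shut (x of sander in the frame of mat between -0.078 and 0.078 m and y of sander in the frame of mat between -0.083 and 0.083 m and z of sander in the frame of mat between 0 and 0.045 m and linear speed of each of sander, plane below 0.03 m/s and x of plane in the frame of mat between -0.078 and 0.078 m and y of plane in the frame of mat between -0.083 and 0.083 m and z of plane in the frame of mat between 0 and 0.045 m and contact force between each of sander, plane and the fingers below 0.2 N and value of joint lid below 0.15 rad), for 0.2 s.
2. the lid is opened (1.3 rad or more) (value of joint lid above 1.3 rad), for 0.2 s.
3. every unbroken front lies in the box while the lid is open (x of front1 in the frame of box between -0.09 and 0.09 m and y of front1 in the frame of box between -0.145 and 0.145 m and z of front1 in the frame of box between 0 and 0.05 m and linear speed of each of front1, front2, front3 below 0.03 m/s and x of front2 in the frame of box between -0.09 and 0.09 m and y of front2 in the frame of box between -0.145 and 0.145 m and z of front2 in the frame of box between 0 and 0.05 m and x of front3 in the frame of box between -0.09 and 0.09 m and y of front3 in the frame of box between -0.145 and 0.145 m and z of front3 in the frame of box between 0 and 0.05 m and value of joint lid above 0.8 rad), for 0.2 s.
4. the lid is shut (value of joint lid below 0.05 rad), for 0.2 s.
At the end, for the whole second after the job is handed in: Each tool present rests with its middle over the cork mat; each unbroken front present is inside the box and each broken one inside the red bin (middle within the walls and below the rim), all at rest; the lid is within 0.05 rad of shut (x of sander in the frame of mat between -0.078 and 0.078 m and y of sander in the frame of mat between -0.083 and 0.083 m and z of sander in the frame of mat between 0 and 0.045 m and linear speed of each of sander, plane, front1, front2, front3, broken1, broken2 below 0.03 m/s and x of plane in the frame of mat between -0.078 and 0.078 m and y of plane in the frame of mat between -0.083 and 0.083 m and z of plane in the frame of mat between 0 and 0.045 m and x of front1 in the frame of box between -0.09 and 0.09 m and y of front1 in the frame of box between -0.145 and 0.145 m and z of front1 in the frame of box between 0 and 0.05 m and x of front2 in the frame of box between -0.09 and 0.09 m and y of front2 in the frame of box between -0.145 and 0.145 m and z of front2 in the frame of box between 0 and 0.05 m and x of front3 in the frame of box between -0.09 and 0.09 m and y of front3 in the frame of box between -0.145 and 0.145 m and z of front3 in the frame of box between 0 and 0.05 m and x of broken1 in the frame of bin between -0.072 and 0.072 m and y of broken1 in the frame of bin between -0.082 and 0.082 m and z of broken1 in the frame of bin between 0 and 0.05 m and x of broken2 in the frame of bin between -0.072 and 0.072 m and y of broken2 in the frame of bin between -0.082 and 0.082 m and z of broken2 in the frame of bin between 0 and 0.05 m and value of joint lid below 0.05 rad); the robot touches nothing.
It fails at once if a bystander (spray bottle, tub, tape) is moved more than 40 mm or tipped over (distance of any of spray, tub, tape from where it was at the start of the episode above 0.04 m or angle between any of spray, tub, tape's own z axis and vertical above 0.5 rad).
Of sander, plane only 1 to 2 are there at a start; the rules pass over those that are not, and their reading is None.
Of front1, front2, front3 only 2 to 3 are there at a start; the rules pass over those that are not, and their reading is None.
Of broken1, broken2 only 1 to 2 are there at a start; the rules pass over those that are not, and their reading is None.
At some moment in a run one of front1, front2, front3, broken1, broken2 may be knocked a few centimetres aside while the robot is not near it.
Once in a run the grip may slacken for a moment while it holds something.
It also fails if it takes over 210 s, if anything falls off the work surface, if the arm or the gripper's body presses on something with over 40 N, if the wrist force passes 120 N, or if a joint passes its speed limit or range.

## Working session

There is one attempt and no reset: what is moved stays moved. The work goes in short steps, Python scripts to look and compute and a tool call to move; the robot and the scene stay as the last step left them, time stands still between calls to the robot, and variables do not carry over. Pictures are saved under pics/ and viewed, and the job is handed in when it is done.

Besides the shell and the picture viewer there is one more tool, called by a JSON object that holds its "fn" and its "kwargs", one argument or row to a line. servo_tool: Moves the arm, as the interface text tells. Its arguments: {"type":"object","properties":{"twist":{"type":"array"},"linear":{"type":"array"},"fingers":{"type":"array"},"newtons":{"type":"number"}},"required":["twist","linear","fingers"]}

```bash
ls; mkdir -p pics; python3 - <<'E'
from bench import readout, viewer, bot
import cv2
print(readout.read_state(), bot.hold_point_z)
for n in("top","side"):
    s=viewer.snapshot(n); cv2.imwrite(f"pics/{n}0.png",s["pixels"][:,:,::-1]); print(n,s["fx"],s["fy"],s["cx"],s["cy"],s["D"],s["world_from_camera"],s.keys())
E
```

```text
pics
{'time_s': 0.0, 'joints': array([-1.37105654e+00,  8.79664903e-02,  1.37227035e+00,  8.79836540e-06,
        1.68359836e+00, -1.03115647e-01]), 'joint_vel': array([ 1.91851765e-04, -4.88723497e-05,  3.17809110e-04, -4.38374949e-04,
        1.18113902e-03,  4.33568839e-04]), 'tau': array([ 8.87428541e-04, -3.40182424e+01, -3.02423930e+01,  7.19009293e-02,
        3.32284695e-02, -1.74598454e-04]), 'position': array([ 0.16390059, -0.52435033,  0.17158983]), 'eef_rot': array([ 8.05681763e-01, -5.92347567e-01, -8.27285774e-04, -7.56881613e-04]), 'contact_force': array([-0.10493166, -0.69127986, -0.92840362]), 'moment': array([ 3.93082261e-06, -3.84517699e-03, -1.09631575e-02]), 'width': 1.0028184060445466} 0.0188
top 527.0452732794765 527.0452732794765 320.24198288622733 231.40978894903944 [-0.11980651  0.          0.          0.          0.        ] [[ 0.01087012 -0.99377733  0.11085328  0.35011616]
 [-0.99993331 -0.01123558 -0.00267262  0.07075348]
 [ 0.00390149 -0.11081684 -0.99383319  1.47040739]
 [ 0.          0.          0.          1.        ]] dict_keys(['pixels', 'z_map', 'fx', 'fy', 'cx', 'cy', 'D', 'world_from_camera', 'shot'])
side 553.874841916764 553.874841916764 331.1015128978956 244.80351673015895 [-0.11984066  0.          0.          0.          0.        ] [[-0.66762693 -0.47521019  0.57310519 -0.23082599]
 [-0.74446983  0.41967679 -0.51926492  0.73333291]
 [ 0.00624103 -0.77333477 -0.63396718  0.96314929]
 [ 0.          0.          0.          1.        ]] dict_keys(['pixels', 'z_map', 'fx', 'fy', 'cx', 'cy', 'D', 'world_from_camera', 'shot'])
```

View pics/top0.png

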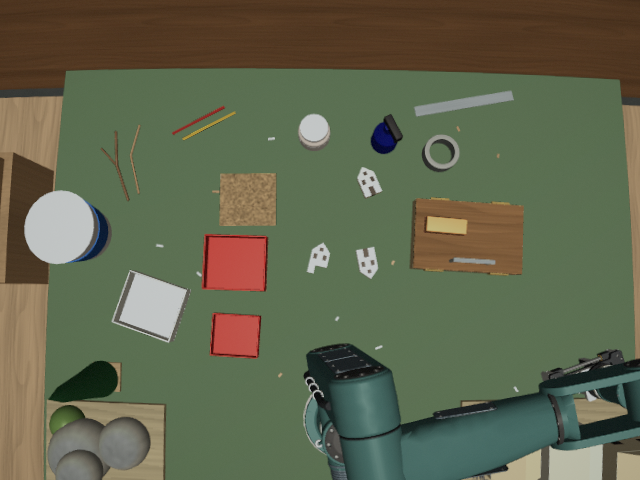

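View pics/side0.png

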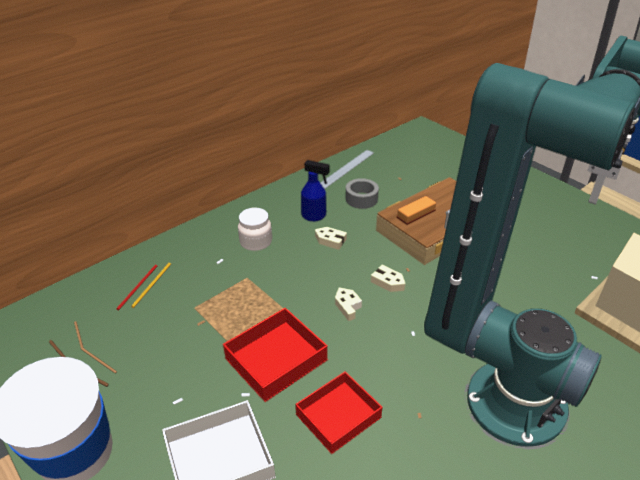

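The top view shows the box at (468,237) with the sander on its lid at (446,225) and no plane. The handle is at (472,261), the mat at (248,199), and the large red bin at (236,263). Whole fronts are at (368,180) and (367,262), and a broken one is at (318,258). Next I'll measure these.

```bash
cat > h.py <<'E'
from bench import readout, viewer, bot
import cv2, numpy as np
from scipy.spatial.transform import Rotation as R
def world(s):
    K=np.array([[s["fx"],0,s["cx"]],[0,s["fy"],s["cy"]],[0,0,1]])
    u,v=np.meshgrid(np.arange(640.),np.arange(480.))
    p=cv2.undistortPoints(np.stack([u,v],-1).reshape(-1,1,2),K,np.array(s["D"])).reshape(480,640,2)
    z=s["z_map"]; c=np.stack([p[...,0]*z,p[...,1]*z,z],-1)
    T=s["world_from_camera"]; w=c@T[:3,:3].T+T[:3,3]; w[z==0]=np.nan
    return w
def snap(n,f=None):
    s=viewer.snapshot(n)
    if f: cv2.imwrite(f"pics/{f}.png",s["pixels"][:,:,::-1])
    return s,world(s)
def rect(w,m):
    P=w[m]; z=np.nanmedian(P[:,2])
    r=cv2.minAreaRect((P[:,:2]*1000).astype(np.float32)); return r,z,P.mean(0),m.sum()
def st():
    s=readout.read_state(); print("t%.2f"%s["time_s"],"p",np.round(s["position"],4),"R",np.round(R.from_quat(s["eef_rot"]).as_matrix(),3).tolist(),"j",np.round(s["joints"],2),"F",np.round(s["contact_force"],1),"w %.3f"%s["width"]); return s
def toloc(p,yaw_jaw=None):
    """tool-frame shift to reach world TCP p; twist to get jaw axis along yaw (rad) pointing down"""
    s=readout.read_state(); M=R.from_quat(s["eef_rot"]).as_matrix()
    d=M.T@(np.array(p)-s["position"]); out=[np.round(d,4).tolist()]
    if yaw_jaw is not None:
        best=None
        for k in (0,np.pi,):
            a=yaw_jaw+k; x=np.array([np.cos(a),np.sin(a),0]); z=np.array([0,0,-1.]); y=np.cross(z,x)
            rv=R.from_matrix(M.T@np.stack([x,y,z],1)).as_rotvec(degrees=True)
            if best is None or np.linalg.norm(rv)<np.linalg.norm(best): best=rv
        out.append(np.round(best,2).tolist())
    return out
E
cat > m.py <<'E'
from h import *
s,w=snap("top")
hsv=cv2.cvtColor(s["pixels"],cv2.COLOR_RGB2HSV)
for n in ("box","mat","bin","sander","plane","front1","broken1","broken2","lid_bar","spray","tub","tape"):
    for o in viewer.outline_of(s,n):
        if o["p"]<.15: continue
        m=o["pixels"]&~np.isnan(w[...,2])
        if m.sum()<10: continue
        zt=np.percentile(w[m][:,2],90); mm=m&(w[...,2]>zt-.008)
        r,z,c,k=rect(w,mm)
        print(n,"p%.2f"%o["p"],np.round(o["location"]),"ctr",np.round(r[0],1),"sz",np.round(r[1],1),"a%.1f"%r[2],"z%.3f"%z,"mean",np.round(c,3),k)
E
python3 m.py
```

```text
box p0.68 [472. 239.] ctr [ 501.7 -337.7] sz [303.5 197. ] a87.5 z0.063 mean [ 0.496 -0.342  0.064] 6178
mat p0.97 [247. 200.] ctr [602.8 274.4] sz [153.3 163.9] a0.4 z0.003 mean [0.603 0.274 0.004] 2659
bin p0.89 [150. 306.] ctr [301.1 529.1] sz [173.6 152.2] a72.4 z0.047 mean [0.296 0.53  0.046] 532
bin p0.65 [233. 259.] ctr [422.  300.5] sz [172.3 150.1] a88.9 z0.047 mean [0.423 0.304 0.046] 405
bin p0.61 [236. 335.] ctr [225.2 295.5] sz [129.1 117.1] a86.8 z0.035 mean [0.223 0.296 0.035] 284
sander p0.87 [448. 228.] ctr [ 525.  -267.1] sz [109.8  43. ] a86.2 z0.092 mean [ 0.525 -0.266  0.092] 598
front1 p0.94 [367. 185.] ctr [655.3 -65.4] sz [80.1 51.7] a22.8 z0.023 mean [ 0.651 -0.068  0.024] 396
front1 p0.62 [368. 260.] ctr [425.3 -64.9] sz [83.4 50.5] a12.3 z0.024 mean [ 0.43  -0.064  0.024] 440
broken1 p0.94 [321. 260.] ctr [437.2  68.7] sz [49.6 86.5] a77.6 z0.023 mean [0.439 0.07  0.023] 379
broken2 p0.94 [321. 260.] ctr [437.2  68.7] sz [49.6 86.5] a77.6 z0.023 mean [0.439 0.07  0.023] 379
lid_bar p0.69 [475. 238.] ctr [ 501.9 -337.5] sz [302.4 196.5] a86.9 z0.063 mean [ 0.496 -0.341  0.065] 6136
spray p0.64 [387. 139.] ctr [ 764.1 -114.6] sz [70.4 23. ] a24.5 z0.176 mean [ 0.763 -0.115  0.176] 227
tub p0.93 [314. 129.] ctr [789.4  88.2] sz [74.8 75.2] a43.1 z0.084 mean [0.789 0.088 0.084] 579
tub p0.62 [472. 242.] ctr [ 501.9 -337.5] sz [302.9 197.5] a87.2 z0.063 mean [ 0.497 -0.341  0.065] 6218
tape p0.64 [445. 145.] ctr [ 739.5 -269.8] sz [93.3 98.6] a45.1 z0.044 mean [ 0.739 -0.27   0.044] 440
```

```bash
python3 - <<'E'
from h import *
s=st(); print(toloc([.525,-.267,.2],np.radians(-4)))
s,w=snap("top")
# bar: pixels high above lid
m=(w[...,2]>.1)&(w[...,2]<.13)&(w[...,0]>.38)&(w[...,0]<.6)&(w[...,1]<-.2)&(w[...,1]>-.5)
print("bar",rect(w,m))
m=(w[...,2]>.055)&(w[...,2]<.07)&(w[...,0]>.35)&(w[...,0]<.65)&(w[...,1]<-.15)&(w[...,1]>-.55)
print("lid",rect(w,m))
E
```

```text
t0.75 p [ 0.164  -0.525   0.1728] R [[0.298, -0.955, -0.0], [-0.955, -0.298, -0.0], [0.0, 0.0, -1.0]] j [-1.37  0.09  1.37 -0.    1.68 -0.1 ] F [ 1.  -0.6  0.1] w 1.001
[[-0.1386, -0.4215, -0.0272], [0.01, -0.0, -68.65]]
bar (((451.1788635253906, -314.9361877441406), (133.85972595214844, 83.40827941894531), 39.28628921508789), np.float64(0.11501591738544714), array([ 0.42994471, -0.33072953,  0.11462898]), np.int64(186))
lid (((502.0088806152344, -337.6650085449219), (303.06768798828125, 197.37692260742188), 87.17981719970703), np.float64(0.06226091744052309), array([ 0.49913835, -0.34128972,  0.06230294]), np.int64(6644))
```

{"fn": "servo_tool", "kwargs": {
  "twist": [
    [0,0,-8],
    [0,0,-16],
    [0,0,-24],
    [0,0,-32],
    [0,0,-40],
    [0,0,-48],
    [0,0,-56],
    [0,0,-64],
    [0,0,-68.65],
    [0,0,-68.65],
    [0,0,-68.65],
    [0,0,-68.65]
  ],
  "linear": [
    [-0.01,-0.03,-0.01],
    [-0.025,-0.07,-0.027],
    [-0.04,-0.115,-0.027],
    [-0.055,-0.16,-0.027],
    [-0.07,-0.205,-0.027],
    [-0.085,-0.25,-0.027],
    [-0.1,-0.295,-0.027],
    [-0.113,-0.34,-0.027],
    [-0.126,-0.38,-0.027],
    [-0.1386,-0.4215,-0.027],
    [-0.1386,-0.4215,-0.027],
    [-0.1386,-0.4215,-0.027]
  ],
  "fingers": [1,1,1,1,1,1,0.7,0.6,0.6,0.6,0.6,0.6],
  "newtons": 25
}}

```text
time_s: 2.0
position: [0.5253, -0.2665, 0.1994]
eef_rot: [0.999, -0.034, -0.001, 0.0]
contact_force: [-0.6, -0.1, 0.5]
width: 0.799
```

```bash
python3 - <<'E'
from h import *
st(); print(toloc([.525,-.267,.07],np.radians(-4)))
s,w=snap("wrist","w1"); snap("top","t1")
E
```

```text
t2.00 p [ 0.5253 -0.2665  0.1994] R [[0.998, -0.068, -0.001], [-0.068, -0.998, -0.0], [-0.001, 0.0, -1.0]] j [-0.57  0.17  1.22 -0.    1.75 -0.5 ] F [-0.6 -0.1  0.5] w 0.799
[[-0.0001, 0.0005, 0.1294], [0.02, 0.06, 0.11]]
```

View pics/w1.png

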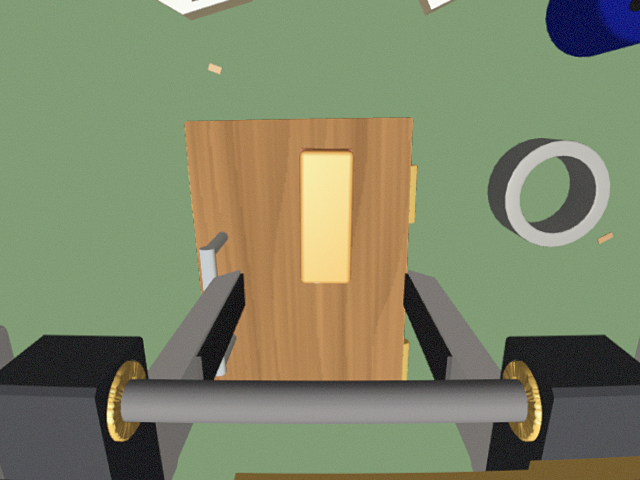

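View pics/t1.png

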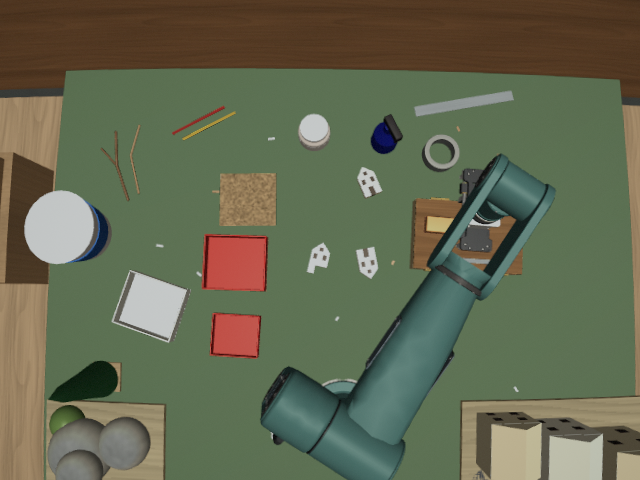

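The wrist view shows the sander centred between the fingers at about (326,215), with the handle to its left and clear of them. Nothing else was hidden under the arm. I'll descend and grip.

{"fn": "servo_tool", "kwargs": {
  "twist": [
    [0,0,0],
    [0,0,0],
    [0,0,0],
    [0,0,0],
    [0,0,0],
    [0,0,0],
    [0,0,0],
    [0,0,0],
    [0,0,0],
    [0,0,0],
    [0,0,0],
    [0,0,0]
  ],
  "linear": [
    [0,0,0.03],
    [0,0,0.06],
    [0,0,0.09],
    [0,0,0.11],
    [0,0,0.12],
    [0,0,0.1285],
    [0,0,0.1285],
    [0,0,0.1285],
    [0,0,0.1285],
    [0,0,0.1285],
    [0,0,0.1285],
    [0,0,0.1285]
  ],
  "fingers": [0.6,0.6,0.6,0.6,0.6,0.6,0.6,-1,-1,-1,-1,-1],
  "newtons": 30
}}

```text
time_s: 3.3
position: [0.5244, -0.2678, 0.0717]
eef_rot: [0.999, -0.035, 0.0, 0.0]
contact_force: [-0.9, 0.8, 0.2]
width: 0.414
```

{"fn": "servo_tool", "kwargs": {
  "twist": [
    [0,0,0],
    [0,0,0],
    [0,0,0],
    [0,0,0],
    [0,0,0],
    [0,0,0],
    [0,0,0],
    [0,0,0]
  ],
  "linear": [
    [0,0,0],
    [0,0,0],
    [0,0,-0.02],
    [0,0,-0.05],
    [0,0,-0.08],
    [0,0,-0.11],
    [0,0,-0.14],
    [0,0,-0.14]
  ],
  "fingers": [-1,-1,-1,-1,-1,-1,-1,-1]
}}

```text
time_s: 4.1
position: [0.5265, -0.269, 0.2175]
eef_rot: [0.999, -0.035, 0.004, 0.003]
contact_force: [0.3, -1.1, -0.3]
width: 0.006
```

```bash
python3 - <<'E'
from h import *
st(); print(toloc([.603,.274,.21],np.radians(0)))
E
```

```text
t4.10 p [ 0.5265 -0.269   0.2175] R [[0.997, -0.071, 0.009], [-0.071, -0.997, -0.006], [0.009, 0.006, -1.0]] j [-0.57  0.17  1.19 -0.    1.77 -0.5 ] F [ 0.3 -1.1 -0.3] w 0.006
[[0.0379, -0.5471, 0.0047], [0.35, -0.51, -4.04]]
```

The grip slipped off the sander because I held it too high. I'll look again.

```bash
python3 - <<'E'
from h import *
s,w=snap("wrist","w2"); st()
for o in viewer.outline_of(s,"sander"):
    m=o["pixels"]&~np.isnan(w[...,2])
    zt=np.percentile(w[m][:,2],90); mm=m&(w[...,2]>zt-.01)
    print(o["p"],o["location"],rect(w,mm),zt)
E
```

```text
t4.15 p [ 0.5256 -0.2684  0.2145] R [[0.997, -0.071, 0.005], [-0.071, -0.998, -0.004], [0.005, 0.004, -1.0]] j [-0.57  0.17  1.2  -0.    1.77 -0.5 ] F [ 0.   0.4 -1.5] w 0.007
0.63 [320.0, 205.2] (((526.94287109375, -266.8614501953125), (108.65022277832031, 42.141502380371094), 85.56929016113281), np.float64(0.09323260996280008), array([ 0.5270625 , -0.26367061,  0.09320052]), np.int64(6170)) 0.09421700480341727
```

View pics/w2.png

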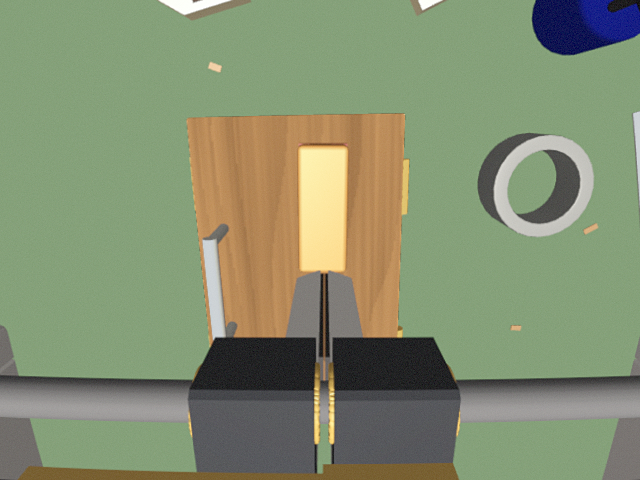

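The sander is still in place at (322,208) in the image, which is world (0.527,-0.267). I'll grip it lower.

{"fn": "servo_tool", "kwargs": {
  "twist": [
    [-0.2,-0.3,0],
    [-0.2,-0.3,0],
    [-0.2,-0.3,0],
    [-0.2,-0.3,0],
    [-0.2,-0.3,0],
    [-0.2,-0.3,0],
    [-0.2,-0.3,0],
    [-0.2,-0.3,0],
    [-0.2,-0.3,0],
    [-0.2,-0.3,0],
    [-0.2,-0.3,0],
    [-0.2,-0.3,0]
  ],
  "linear": [
    [0.001,-0.001,0],
    [0.001,-0.001,0],
    [0.001,-0.001,0.0],
    [0.001,-0.001,0.0],
    [0.001,-0.001,0.0],
    [0.001,-0.001,0.03],
    [0.001,-0.001,0.06],
    [0.001,-0.001,0.09],
    [0.001,-0.001,0.12],
    [0.001,-0.001,0.135],
    [0.001,-0.001,0.143],
    [0.001,-0.001,0.147]
  ],
  "fingers": [0.6,0.6,0.6,0.6,0.6,0.6,0.6,0.6,0.6,0.6,0.6,0.6]
}}

```text
time_s: 5.4
position: [0.5261, -0.2673, 0.0651]
eef_rot: [0.999, -0.035, -0.002, 0.003]
contact_force: [0.7, -0.2, 0.0]
width: 0.799
```

```bash
python3 - <<'E'
from h import *
st()
E
```

```text
t5.40 p [ 0.5261 -0.2673  0.0651] R [[0.997, -0.071, -0.004], [-0.071, -0.997, -0.005], [-0.004, 0.005, -1.0]] j [-0.56  0.22  1.43 -0.01  1.49 -0.49] F [ 0.7 -0.2  0. ] w 0.799
```

{"fn": "servo_tool", "kwargs": {
  "twist": [
    [0,0,0],
    [0,0,0],
    [0,0,0],
    [0,0,0],
    [0,0,0],
    [0,0,0],
    [0,0,0],
    [0,0,0],
    [0,0,0],
    [0,0,0]
  ],
  "linear": [
    [0,0,0],
    [0,0,0],
    [0,0,0],
    [0,0,0],
    [0,0,0],
    [0,0,0],
    [0,0,0],
    [0,0,0],
    [0,0,-0.01],
    [0,0,-0.02]
  ],
  "fingers": [-1,-1,-1,-1,-1,-1,-1,-1,-1,-1],
  "newtons": 20
}}

```text
time_s: 6.4
position: [0.5261, -0.2671, 0.0856]
eef_rot: [0.999, -0.035, -0.002, 0.002]
contact_force: [0.5, 0.2, 1.1]
width: 0.007
```

```bash
python3 - <<'E'
from h import *
s,w=snap("wrist","w3"); snap("side","s3")
E
```

```text
(no output)
```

View pics/w3.png

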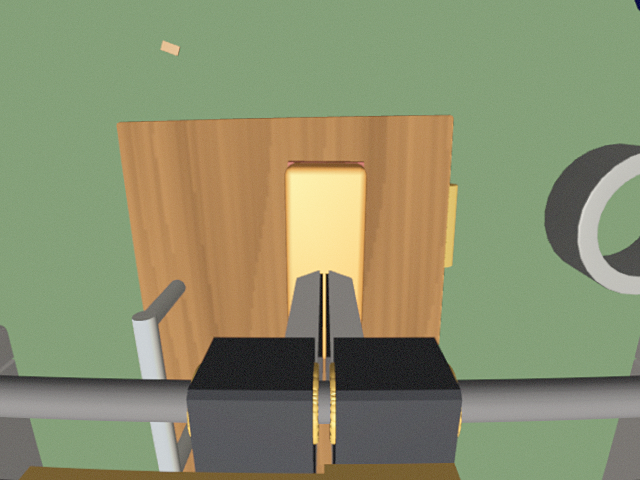

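View pics/s3.png

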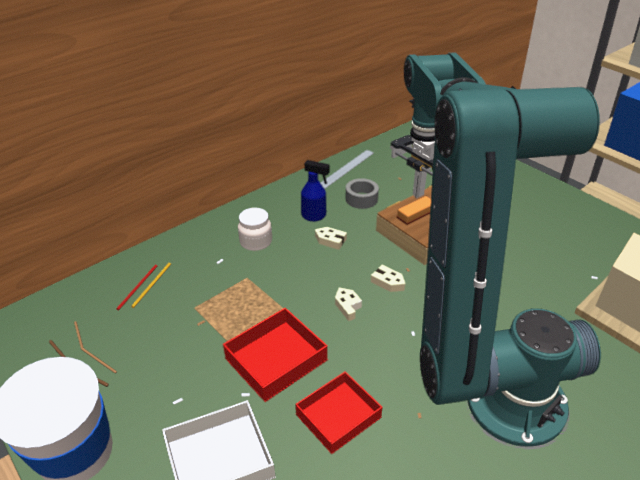

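```bash
python3 - <<'E'
from h import *
s,w=snap("wrist"); q=st()
T=s["world_from_camera"]; K=np.array([[s["fx"],0,s["cx"]],[0,s["fy"],s["cy"]],[0,0,1]])
Ti=np.linalg.inv(T)
M=R.from_quat(q["eef_rot"]).as_matrix()
for P in (q["position"],q["position"]-M[:,2]*.0188,[.527,-.267,.093],[.525,-.322,.093]):
    print(P,cv2.projectPoints(np.array([P],float),cv2.Rodrigues(Ti[:3,:3])[0],Ti[:3,3],K,np.array(s["D"]))[0].ravel())
print(T[:3,3])
for v in (265,272,280,300,320): print(v,w[v,310],w[v,338])
print(w[200,325],w[250,325])
for n in("sander",):
  for o in viewer.outline_of(s,n):
    m=o["pixels"]; print(o["p"],rect(w,m&(w[...,2]>.08)&(w[...,2]<.1)))
t,w=snap("top")
for o in viewer.outline_of(t,"sander"):
    m=o["pixels"]; print(o["p"],rect(w,m&(w[...,2]>.08)&(w[...,2]<.1)))
m=(w[...,2]>.06)&(w[...,2]<.15)&(abs(w[...,0]-.53)<.1)&(abs(w[...,1]+.27)<.1)
E
```

```text
t6.55 p [ 0.5272 -0.2678  0.087 ] R [[0.998, -0.071, -0.001], [-0.071, -0.997, -0.007], [-0.001, 0.007, -1.0]] j [-0.56  0.21  1.4  -0.01  1.53 -0.49] F [-0.2 -0.2  0. ] w 0.001
[ 0.52721778 -0.26783073  0.08701482] [321.97952207 264.67108397]
[ 0.52723788 -0.26770404  0.10581438] [321.84708693 277.40708151]
[0.527, -0.267, 0.093] [321.41578875 267.15234179]
[0.525, -0.322, 0.093] [324.95579317 356.59241001]
[ 0.5338794  -0.18879679  0.29979229]
265 [ 0.52103158 -0.26507283  0.09370999] [ 0.53595971 -0.26656096  0.09260158]
272 [ 0.52071901 -0.2689885   0.09389796] [ 0.5357006  -0.27012864  0.09373727]
280 [ 0.52299851 -0.25696402  0.13427821] [ 0.53511719 -0.25809507  0.13365416]
300 [ 0.52353485 -0.2577111   0.15285346] [ 0.53445399 -0.25848042  0.15288647]
320 [ 0.52412866 -0.25723967  0.17016406] [ 0.5339142  -0.25815189  0.16977293]
[ 0.53151708 -0.23055464  0.0930529 ] [ 0.52963233 -0.25703854  0.09428624]
0.72 (((527.9140014648438, -255.072265625), (86.23902130126953, 42.14344024658203), 85.62190246582031), np.float64(0.09319120481300591), array([ 0.52848419, -0.24203749,  0.09296255]), np.int64(9285))
0.5 (((527.3488159179688, -235.26980590820312), (46.225372314453125, 42.055519104003906), 87.26432037353516), np.float64(0.09198858902599971), array([ 0.52875439, -0.23117826,  0.09158739]), np.int64(236))
```

```bash
python3 - <<'E'
from h import *
s,w=snap("side"); q=st()
im=s["pixels"][100:260,340:500,::-1]; cv2.imwrite("pics/s4.png",cv2.resize(im,None,fx=3.7,fy=3.7,interpolation=cv2.INTER_NEAREST))
T=s["world_from_camera"]; K=np.array([[s["fx"],0,s["cx"]],[0,s["fy"],s["cy"]],[0,0,1]]);Ti=np.linalg.inv(T)
for P in (q["position"],q["position"]+[0,0,.0188],q["position"]+[0,0,.04]):
    print(P,cv2.projectPoints(np.array([P],float),cv2.Rodrigues(Ti[:3,:3])[0],Ti[:3,3],K,np.array(s["D"]))[0].ravel())
for v in range(165,206,3): print(v,[np.round(w[v,u],3).tolist() for u in (416,420)])
E
```

```text
t6.75 p [ 0.526  -0.2671  0.0847] R [[0.997, -0.071, -0.005], [-0.071, -0.997, -0.005], [-0.004, 0.005, -1.0]] j [-0.56  0.21  1.41 -0.01  1.53 -0.49] F [-0.1 -1.  -0.4] w 0.005
[ 0.52595857 -0.26706277  0.08470251] [416.64794315 208.19865858]
[ 0.52595857 -0.26706277  0.10350251] [417.35233074 202.56030751]
[ 0.52595857 -0.26706277  0.12470251] [418.15706157 196.09823482]
165 [[0.516, -0.23, 0.241], [0.513, -0.242, 0.238]]
168 [[0.516, -0.231, 0.232], [0.508, -0.237, 0.233]]
171 [[0.513, -0.228, 0.226], [0.505, -0.235, 0.226]]
174 [[0.534, -0.257, 0.195], [0.519, -0.254, 0.203]]
177 [[0.534, -0.259, 0.185], [0.518, -0.254, 0.195]]
180 [[0.531, -0.256, 0.178], [0.517, -0.255, 0.185]]
183 [[0.53, -0.256, 0.169], [0.516, -0.255, 0.177]]
186 [[0.527, -0.254, 0.162], [0.516, -0.257, 0.167]]
189 [[0.526, -0.254, 0.153], [0.516, -0.258, 0.157]]
192 [[0.527, -0.257, 0.142], [0.518, -0.262, 0.144]]
195 [[0.527, -0.259, 0.131], [0.516, -0.261, 0.136]]
198 [[0.528, -0.262, 0.12], [0.543, -0.299, 0.096]]
201 [[0.54, -0.278, 0.096], [0.531, -0.285, 0.098]]
204 [[0.532, -0.27, 0.094], [0.523, -0.275, 0.097]]
```

View pics/s4.png

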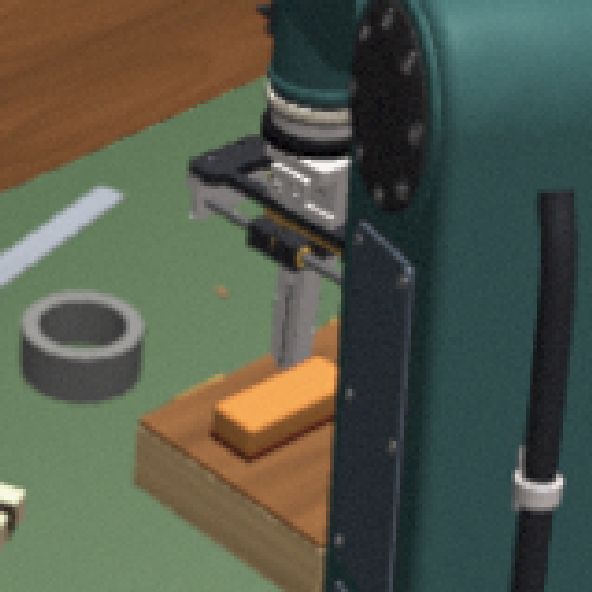

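```bash
python3 - <<'E'
from h import *
s,w=snap("wrist"); q=st()
for u in (308,312,316,333,336,340):
    print(u,[(v,np.round(w[v,u],4).tolist()) for v in range(268,284,2)if w[v,u,2]>.1][:2])
m=(w[...,2]>.1)&(w[...,2]<.18)&(abs(w[...,0]-.527)<.05)&(abs(w[...,1]+.267)<.03)
P=w[m]; print("zmin",np.percentile(P[:,2],[0,.5,1,3]), "x",np.percentile(P[:,0],[1,50,99]),"y",np.percentile(P[:,1],[1,50,99]))
s,w=snap("side")
m=(w[...,2]>.102)&(w[...,2]<.18)&(abs(w[...,0]-.527)<.05)&(abs(w[...,1]+.262)<.02)
P=w[m]; print(m.sum(),"zmin",np.percentile(P[:,2],[0,.5,1,3]), "x",np.percentile(P[:,0],[1,50,99]))
E
```

```text
t6.80 p [ 0.5259 -0.2671  0.0846] R [[0.997, -0.071, -0.005], [-0.071, -0.997, -0.005], [-0.004, 0.005, -1.0]] j [-0.56  0.21  1.41 -0.01  1.53 -0.49] F [-0.   0.2  0.6] w 0.007
308 [(274, [0.5203, -0.2561, 0.1237]), (276, [0.5204, -0.2562, 0.1259])]
312 [(272, [0.522, -0.2569, 0.1195]), (274, [0.5221, -0.2564, 0.1233])]
316 [(272, [0.5238, -0.2567, 0.1204]), (274, [0.5239, -0.2567, 0.1228])]
333 [(272, [0.5316, -0.2575, 0.1198]), (274, [0.5316, -0.2569, 0.1237])]
336 [(272, [0.533, -0.2577, 0.1195]), (274, [0.5329, -0.2567, 0.1244])]
340 [(274, [0.5347, -0.2574, 0.1231]), (276, [0.5347, -0.2569, 0.1267])]
zmin [0.11736393 0.11931094 0.12015184 0.12298482] x [0.51533164 0.52694393 0.53963749] y [-0.26529719 -0.25693023 -0.25559853]
197 zmin [0.12223579 0.12266634 0.12278434 0.12687115] x [0.51119014 0.52066093 0.54056052]
```

The wrist and side depth maps both put the real fingertips about 34 mm above the reported TCP. Reported z is 0.0846 while the tips are at about 0.119, which explains the two empty grips. I'll apply this offset, check it by descending open and looking at the side depth, and then grip.

{"fn": "servo_tool", "kwargs": {
  "twist": [
    [0,0,0],
    [0,0,0],
    [0,0,0],
    [0,0,0],
    [0,0,0],
    [0,0,0],
    [0,0,0],
    [0,0,0],
    [0,0,0],
    [0,0,0],
    [0,0,0],
    [0,0,0]
  ],
  "linear": [
    [0.001,0,-0.02],
    [0.001,0,-0.02],
    [0.001,0,-0.02],
    [0.001,0,-0.02],
    [0.001,0,-0.02],
    [0.001,0,-0.02],
    [0.001,0,0.0],
    [0.001,0,0.015],
    [0.001,0,0.025],
    [0.001,0,0.035],
    [0.001,0,0.042],
    [0.001,0,0.046]
  ],
  "fingers": [0.6,0.6,0.6,0.6,0.6,0.6,0.6,0.6,0.6,0.6,0.6,0.6]
}}

```text
time_s: 8.05
position: [0.5265, -0.2672, 0.0377]
eef_rot: [0.999, -0.035, -0.003, 0.002]
contact_force: [0.0, 0.0, 0.7]
width: 0.802
```

```bash
python3 - <<'E'
from h import *
q=st(); s,w=snap("wrist","w5")
m=(w[...,2]>.05)&(w[...,2]<.18)&(abs(w[...,0]-.527)<.08)&(abs(w[...,0]-.527)>.028)&(abs(w[...,1]+.262)<.03)&(w[...,2]>.068)
P=w[m]; print(np.percentile(P[:,2],[0,.5,1,3]),np.percentile(P[:,0],[1,99]))
E
```

```text
t8.05 p [ 0.5265 -0.2672  0.0377] R [[0.997, -0.071, -0.006], [-0.071, -0.997, -0.004], [-0.005, 0.004, -1.0]] j [-0.56  0.24  1.47 -0.01  1.44 -0.49] F [0.  0.  0.7] w 0.802
[0.07010902 0.07270438 0.07484294 0.08030899] [0.45780911 0.58896668]
```

View pics/w5.png

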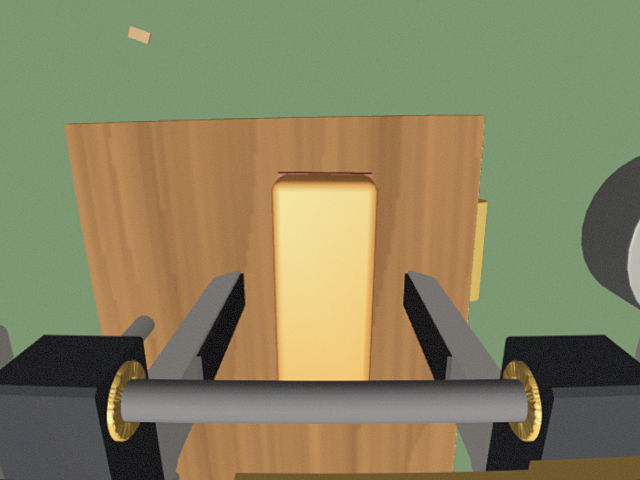

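The reported TCP is 25 mm below the lid surface with no contact, so the offset is real. The fingers straddle the sander. I'll go 4 mm lower and grip.

{"fn": "servo_tool", "kwargs": {
  "twist": [
    [0,0,0],
    [0,0,0],
    [0,0,0],
    [0,0,0],
    [0,0,0],
    [0,0,0],
    [0,0,0],
    [0,0,0],
    [0,0,0],
    [0,0,0],
    [0,0,0],
    [0,0,0]
  ],
  "linear": [
    [0,0,0.004],
    [0,0,0.004],
    [0,0,0.004],
    [0,0,0.004],
    [0,0,0.004],
    [0,0,0.004],
    [0,0,0.004],
    [0,0,0.004],
    [0,0,0.004],
    [0,0,0.004],
    [0,0,-0.006],
    [0,0,-0.026]
  ],
  "fingers": [0.6,-1,-1,-1,-1,-1,-1,-1,-1,-1,-1,-1],
  "newtons": 30
}}

```text
time_s: 9.3
position: [0.5246, -0.2658, 0.0613]
eef_rot: [0.999, -0.035, -0.006, 0.0]
contact_force: [-0.3, 0.2, -0.5]
width: 0.443
```

{"fn": "servo_tool", "kwargs": {
  "twist": [
    [0,0,0],
    [0,0,0],
    [0,0,0],
    [0,0,0],
    [0,0,0]
  ],
  "linear": [
    [0,0,-0.03],
    [0,0,-0.06],
    [0,0,-0.09],
    [0,0,-0.11],
    [0,0,-0.11]
  ],
  "fingers": [-1,-1,-1,-1,-1]
}}

```text
time_s: 9.8
position: [0.5275, -0.2668, 0.1757]
eef_rot: [0.999, -0.035, -0.002, 0.002]
contact_force: [0.1, -0.3, -1.6]
width: 0.445
```

```bash
python3 - <<'E'
from h import *
st(); print(toloc([.603,.274,.17],np.radians(-4)))
E
```

```text
t9.80 p [ 0.5275 -0.2668  0.1757] R [[0.997, -0.071, -0.005], [-0.071, -0.997, -0.004], [-0.004, 0.005, -1.0]] j [-0.56  0.18  1.26 -0.01  1.7  -0.49] F [ 0.1 -0.3 -1.6] w 0.445
[[0.0372, -0.5448, 0.0029], [0.27, 0.25, -0.04]]
```

{"fn": "servo_tool", "kwargs": {
  "twist": [
    [0,0,0],
    [0,0,0],
    [0,0,0],
    [0,0,0],
    [0,0,0],
    [0,0,0],
    [0,0,0],
    [0,0,0],
    [0,0,0],
    [0,0,0],
    [0,0,0],
    [0,0,0]
  ],
  "linear": [
    [0.002,-0.03,0],
    [0.005,-0.075,0],
    [0.008,-0.12,0],
    [0.012,-0.165,0],
    [0.015,-0.21,0],
    [0.018,-0.255,0],
    [0.021,-0.3,0],
    [0.024,-0.345,0],
    [0.027,-0.39,0],
    [0.03,-0.435,0],
    [0.033,-0.48,0],
    [0.036,-0.525,0]
  ],
  "fingers": [-1,-1,-1,-1,-1,-1,-1,-1,-1,-1,-1,-1]
}}

```text
time_s: 11.0
position: [0.5996, 0.2559, 0.1708]
eef_rot: [0.999, -0.035, -0.004, 0.003]
contact_force: [0.5, -0.2, -1.4]
width: 0.443
```

```bash
python3 - <<'E'
from h import *
st(); print(toloc([.603,.274,-.023],np.radians(-4))); snap("side","s6")
E
```

```text
t11.00 p [0.5996 0.2559 0.1708] R [[0.997, -0.07, -0.008], [-0.071, -0.997, -0.006], [-0.007, 0.006, -1.0]] j [ 0.32  0.33  1.09 -0.    1.73  0.39] F [ 0.5 -0.2 -1.4] w 0.443
[[0.0036, -0.0195, 0.1936], [0.36, 0.42, -0.04]]
```

View pics/s6.png

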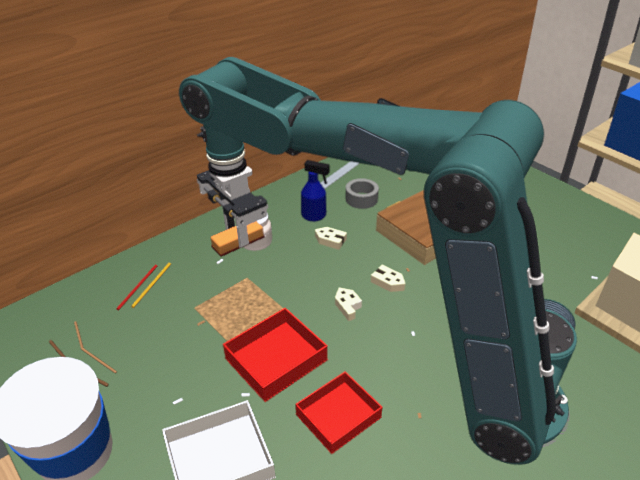

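The sander is held above the mat area at about (238,237). I'll lower it.

{"fn": "servo_tool", "kwargs": {
  "twist": [
    [0.3,0.3,0],
    [0.3,0.3,0],
    [0.3,0.3,0],
    [0.3,0.3,0],
    [0.3,0.3,0],
    [0.3,0.3,0],
    [0.3,0.3,0],
    [0.3,0.3,0],
    [0.3,0.3,0],
    [0.3,0.3,0],
    [0.3,0.3,0],
    [0.3,0.3,0]
  ],
  "linear": [
    [0.004,-0.019,0.01],
    [0.004,-0.019,0.04],
    [0.004,-0.019,0.07],
    [0.004,-0.019,0.1],
    [0.004,-0.019,0.13],
    [0.004,-0.019,0.15],
    [0.004,-0.019,0.17],
    [0.004,-0.019,0.18],
    [0.004,-0.019,0.186],
    [0.004,-0.019,0.19],
    [0.004,-0.019,0.193],
    [0.004,-0.019,0.194]
  ],
  "fingers": [-1,-1,-1,-1,-1,-1,-1,-1,-1,-1,-1,-1]
}}

```text
time_s: 12.25
position: [0.6031, 0.283, -0.0238]
eef_rot: [0.999, -0.032, -0.001, -0.003]
contact_force: [-0.2, 0.1, -0.6]
width: 0.444
```

```bash
python3 - <<'E'
from h import *
st(); s,w=snap("wrist","w7"); 
for o in viewer.outline_of(s,"sander")[:1]:
    m=o["pixels"]; print(rect(w,m&(w[...,2]>.025)&(w[...,2]<.05)))
E
```

```text
t12.25 p [ 0.6031  0.283  -0.0238] R [[0.998, -0.063, -0.002], [-0.063, -0.998, 0.006], [-0.002, -0.006, -1.0]] j [0.35 0.45 1.33 0.01 1.37 0.41] F [-0.2  0.1 -0.6] w 0.444
(((604.3179931640625, 293.7572021484375), (87.82771301269531, 42.24689865112305), 86.29035186767578), np.float64(0.035680427473693155), array([0.60466726, 0.29845932, 0.03551326]), np.int64(20390))
```

View pics/w7.png

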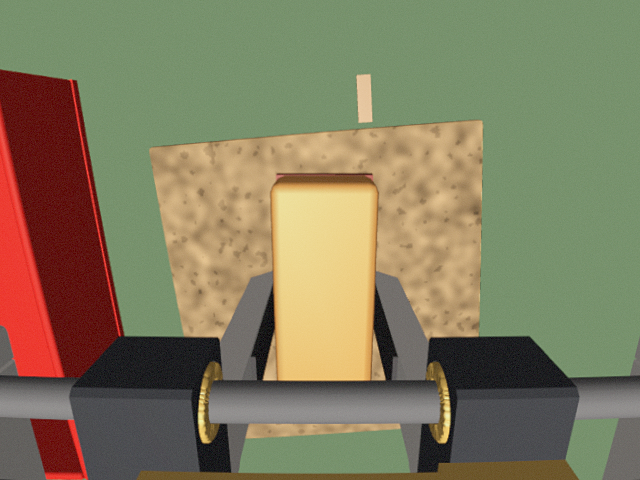

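The sander is over the mat, about 1.5 mm above resting. I'll lower it and release.

{"fn": "servo_tool", "kwargs": {
  "twist": [
    [0,0,0],
    [0,0,0],
    [0,0,0],
    [0,0,0],
    [0,0,0],
    [0,0,0],
    [0,0,0],
    [0,0,0],
    [0,0,0],
    [0,0,0],
    [0,0,0],
    [0,0,0]
  ],
  "linear": [
    [0,0,0.001],
    [0,0,0.0015],
    [0,0,0.0015],
    [0,0,0.0015],
    [0,0,0.0015],
    [0,0,-0.001],
    [0,0,-0.03],
    [0,0,-0.06],
    [0,0,-0.1],
    [0,0,-0.14],
    [0,0,-0.18],
    [0,0,-0.2]
  ],
  "fingers": [-1,-1,0.3,0.3,0.3,0.3,0.3,0.3,0.3,0,-0.4,-0.4]
}}

```text
time_s: 13.55
position: [0.6049, 0.2823, 0.182]
eef_rot: [0.999, -0.032, 0.003, -0.005]
contact_force: [0.0, 0.5, 0.2]
width: 0.429
```

```bash
python3 - <<'E'
from h import *
st(); s,w=snap("top","t8")
for n in ("mat","sander","plane","front1","broken1","box"):
  for o in viewer.outline_of(s,n):
    if o["p"]>.3: print(n,o["p"],rect(w,o["pixels"]&(w[...,2]>-.01)&(w[...,2]<.12)))
print(toloc([.432,-.3345,.17],np.radians(-2.8)))
E
```

```text
t13.55 p [0.6049 0.2823 0.182 ] R [[0.998, -0.063, 0.005], [-0.063, -0.998, 0.009], [0.005, -0.009, -1.0]] j [0.35 0.35 1.05 0.01 1.74 0.41] F [0.  0.5 0.2] w 0.429
mat 0.85 (((604.1419067382812, 272.5055847167969), (162.53219604492188, 152.70912170410156), 89.64291381835938), np.float64(0.0028362981905554197), array([0.59870737, 0.24673802, 0.00284917]), np.int64(1283))
sander 0.63 (((600.2633056640625, 262.280517578125), (73.67068481445312, 39.900508880615234), 87.1030044555664), np.float64(0.03217660569828207), array([0.59835038, 0.25914568, 0.03067974]), np.int64(194))
sander 0.56 (((505.8072204589844, -349.7977600097656), (331.1024475097656, 218.2321319580078), 87.36737060546875), np.float64(0.0620310773907089), array([ 0.49836898, -0.33030365,  0.06026314]), np.int64(8211))
front1 0.89 (((426.78509521484375, -64.35415649414062), (81.03253936767578, 50.51594924926758), 10.580545425415039), np.float64(0.022959904558122024), array([ 0.430265  , -0.0622293 ,  0.02249791]), np.int64(482))
front1 0.68 (((785.0440673828125, 86.79806518554688), (82.22320556640625, 89.18267059326172), 15.671707153320312), np.float64(0.08125347921242221), array([0.77847071, 0.08749502, 0.07113371]), np.int64(927))
front1 0.56 (((656.149169921875, -65.63683319091797), (83.08841705322266, 51.31836700439453), 22.09505844116211), np.float64(0.02290286043545653), array([ 0.65099228, -0.06599867,  0.02239066]), np.int64(482))
broken1 0.9 (((436.8922424316406, 69.42832946777344), (52.97551727294922, 86.96985626220703), 76.62458801269531), np.float64(0.022710234963473352), array([0.43778621, 0.07131563, 0.02084521]), np.int64(454))
box 0.88 (((505.1983337402344, -349.9802551269531), (331.9952087402344, 214.47933959960938), 87.00354766845703), np.float64(0.06207416637778285), array([ 0.49809244, -0.33018493,  0.06098808]), np.int64(8127))
[[-0.1309, 0.6253, 0.0015], [-0.24, 0.4, -0.83]]
```

View pics/t8.png

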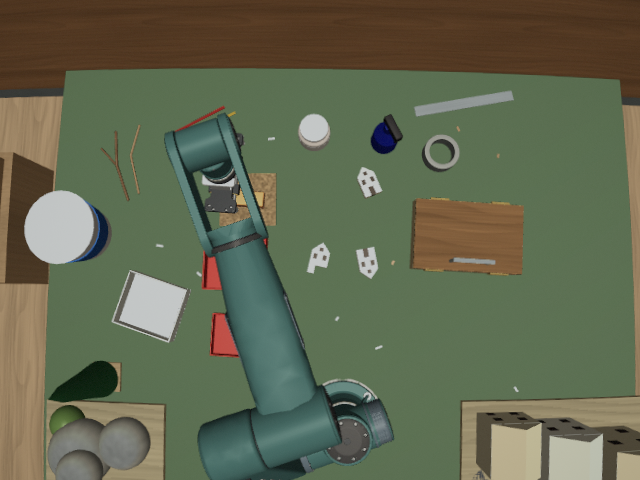

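The sander rests on the mat and the lid is clear. The handle is at (474,261) in the image. I'll move above it.

{"fn": "servo_tool", "kwargs": {
  "twist": [
    [0,0,0],
    [0,0,0],
    [0,0,0],
    [0,0,0],
    [0,0,0],
    [-0.2,0.4,-0.8],
    [-0.2,0.4,-0.8],
    [-0.2,0.4,-0.8],
    [-0.2,0.4,-0.8],
    [-0.2,0.4,-0.8],
    [-0.2,0.4,-0.8],
    [-0.2,0.4,-0.8]
  ],
  "linear": [
    [-0.005,0.02,0],
    [-0.014,0.065,0],
    [-0.023,0.11,0],
    [-0.033,0.155,0],
    [-0.042,0.2,0],
    [-0.051,0.245,0],
    [-0.061,0.29,0],
    [-0.07,0.335,0],
    [-0.08,0.38,0],
    [-0.089,0.425,0],
    [-0.098,0.47,0],
    [-0.108,0.515,0]
  ],
  "fingers": [-0.4,-0.4,-0.4,-0.4,-0.4,-0.4,-0.4,-0.4,-0.4,-0.4,-0.4,-0.4]
}}

```text
time_s: 15.1
position: [0.4603, -0.227, 0.1699]
eef_rot: [1.0, -0.025, -0.001, -0.001]
contact_force: [0.3, 0.2, 0.0]
width: 0.297
```

```bash
python3 - <<'E'
from h import *
st(); print(toloc([.432,-.3345,.14],np.radians(-2.8)))
E
```

```text
t15.10 p [ 0.4603 -0.227   0.1699] R [[0.999, -0.049, -0.003], [-0.049, -0.999, 0.002], [-0.003, -0.002, -1.0]] j [-0.57  0.01  1.46  0.    1.68 -0.52] F [0.3 0.2 0. ] w 0.297
[[-0.0229, 0.1088, 0.0297], [-0.13, 0.15, -0.03]]
```

{"fn": "servo_tool", "kwargs": {
  "twist": [
    [0,0,0],
    [0,0,0],
    [0,0,0],
    [0,0,0],
    [0,0,0]
  ],
  "linear": [
    [-0.008,0.04,0],
    [-0.016,0.08,0.01],
    [-0.023,0.109,0.02],
    [-0.023,0.109,0.03],
    [-0.023,0.109,0.03]
  ],
  "fingers": [-0.3,-0.2,-0.2,-0.2,-0.2]
}}

```text
time_s: 15.6
position: [0.4303, -0.3334, 0.136]
eef_rot: [1.0, -0.025, -0.004, -0.004]
contact_force: [0.1, 0.5, 0.3]
width: 0.399
```

```bash
python3 - <<'E'
from h import *
st(); s,w=snap("wrist","w9"); print(toloc([.432,-.3345,.058],np.radians(-2.8)))
m=(w[...,2]>.1)&(w[...,2]<.125)&(w[...,0]<.48)&(w[...,0]>.39)
print(rect(w,m))
P=w[m&(w[...,2]>.11)&(abs(w[...,0]-.432)<.02)]
for y in (-.29,-.3,-.31,-.32): 
    Q=P[abs(P[:,1]-y)<.004]; print(y,len(Q),np.round(np.median(Q,0),4) if len(Q) else 0)
E
```

```text
t15.60 p [ 0.4303 -0.3334  0.136 ] R [[0.999, -0.051, -0.007], [-0.051, -0.999, 0.008], [-0.007, -0.007, -1.0]] j [-0.76  0.09  1.44  0.    1.62 -0.71] F [0.1 0.5 0.3] w 0.399
[[0.0014, 0.0018, 0.0795], [-0.34, 0.32, -0.02]]
(((431.4049987792969, -333.00054931640625), (110.86968994140625, 11.98200511932373), 87.28085327148438), np.float64(0.11642816310876278), array([ 0.43160338, -0.32878838,  0.11607789]), np.int64(3519))
-0.29 297 [ 0.4335 -0.29    0.1165]
-0.3 286 [ 0.4331 -0.3     0.1163]
-0.31 283 [ 0.4325 -0.3102  0.1163]
-0.32 264 [ 0.4322 -0.32    0.1164]
```

View pics/w9.png

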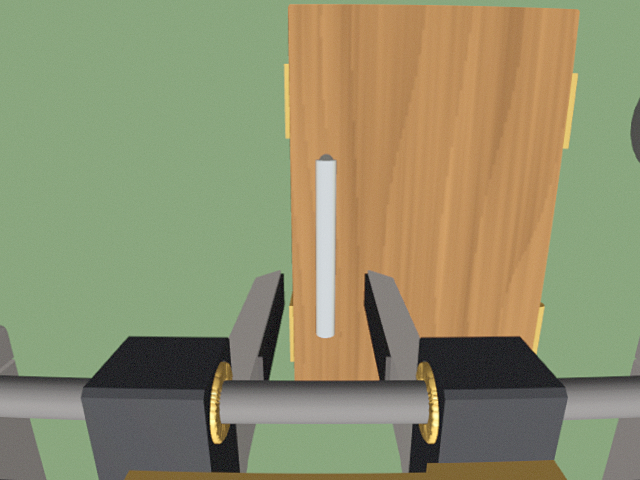

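The bar lies between the fingers, centred at world (0.4315,-0.333) with its top at 0.116. I'll descend and pinch.

{"fn": "servo_tool", "kwargs": {
  "twist": [
    [-0.3,0.3,0],
    [-0.3,0.3,0],
    [-0.3,0.3,0],
    [-0.3,0.3,0],
    [-0.3,0.3,0],
    [-0.3,0.3,0],
    [-0.3,0.3,0],
    [-0.3,0.3,0],
    [-0.3,0.3,0],
    [-0.3,0.3,0],
    [-0.3,0.3,0],
    [-0.3,0.3,0]
  ],
  "linear": [
    [0.001,0.001,0.02],
    [0.001,0.001,0.045],
    [0.001,0.001,0.065],
    [0.001,0.001,0.078],
    [0.001,0.001,0.078],
    [0.001,0.001,0.078],
    [0.001,0.001,0.078],
    [0.001,0.001,0.078],
    [0.001,0.001,0.078],
    [0.001,0.001,0.078],
    [0.001,0.001,0.078],
    [0.001,0.001,0.078]
  ],
  "fingers": [-0.2,-0.2,-0.2,-0.2,-1,-1,-1,-1,-1,-1,-1,-1],
  "newtons": 40
}}

```text
time_s: 16.85
position: [0.4309, -0.3342, 0.061]
eef_rot: [1.0, -0.025, -0.001, 0.0]
contact_force: [-4.6, 1.2, 5.1]
width: 0.113
```

```bash
cat > arc.py <<'E'
from h import *
q=st(); M=R.from_quat(q["eef_rot"]).as_matrix()
import sys
yaw=np.radians(-2.75); bx=np.array([np.cos(yaw),np.sin(yaw),0])
# hinge: bar0 + 165 bx , z .055 ; bar radius/angle
bar0=np.array([.4315,-.333,.111]); hinge=bar0+.165*bx; hinge[2]=.055
r=np.hypot(.165,.056); a0=np.arctan2(.056,-.165)
# current bar pos: reading + offset
off=float(sys.argv[1]) # bar z - reading z
cur=q["position"]+[0,0,off]
d=cur-hinge; c=np.arctan2(d[2],d@bx); print("lid est",a0-c,"radius",np.hypot(d[2],d@bx),r)
for th in np.array(eval(sys.argv[2])):
    a=a0-th; P=hinge+r*np.cos(a)*bx+[0,0,r*np.sin(a)]
    dd=M.T@(P-cur); print(round(th,2),np.round(dd,4).tolist(),np.round(P-[0,0,off],3))
E
python3 arc.py .052 'np.arange(.1,1.71,.1)'
```

```text
t16.85 p [ 0.4309 -0.3342  0.061 ] R [[0.999, -0.05, -0.001], [-0.05, -0.999, -0.0], [-0.001, 0.0, -1.0]] j [-0.76  0.13  1.55 -0.    1.46 -0.71] F [-4.6  1.2  5.1] w 0.113
lid est 0.01008297069062225 radius 0.17539111160978935 0.17424408167854655
0.1 [0.0069, -0.0012, -0.0142] [ 0.438 -0.333  0.075]
0.2 [0.0149, -0.0012, -0.0296] [ 0.446 -0.334  0.091]
0.3 [0.0244, -0.0012, -0.0442] [ 0.455 -0.334  0.105]
0.4 [0.0353, -0.0012, -0.0578] [ 0.466 -0.335  0.119]
0.5 [0.0475, -0.0012, -0.0703] [ 0.478 -0.335  0.131]
0.6 [0.0609, -0.0013, -0.0814] [ 0.492 -0.336  0.142]
0.7 [0.0753, -0.0013, -0.0912] [ 0.506 -0.337  0.152]
0.8 [0.0906, -0.0013, -0.0994] [ 0.522 -0.337  0.16 ]
0.9 [0.1067, -0.0013, -0.1061] [ 0.538 -0.338  0.167]
1.0 [0.1234, -0.0014, -0.1112] [ 0.554 -0.339  0.172]
1.1 [0.1404, -0.0014, -0.1146] [ 0.571 -0.34   0.175]
1.2 [0.1578, -0.0014, -0.1162] [ 0.589 -0.341  0.177]
1.3 [0.1752, -0.0014, -0.1161] [ 0.606 -0.341  0.177]
1.4 [0.1925, -0.0015, -0.1143] [ 0.623 -0.342  0.175]
1.5 [0.2096, -0.0015, -0.1107] [ 0.64  -0.343  0.172]
1.6 [0.2262, -0.0015, -0.1055] [ 0.657 -0.344  0.166]
1.7 [0.2422, -0.0016, -0.0986] [ 0.673 -0.345  0.159]
```

Pinched. I'll swing the lid up along the arc.

{"fn": "servo_tool", "kwargs": {
  "twist": [
    [0,0,0],
    [0,0,0],
    [0,0,0],
    [0,0,0],
    [0,0,0],
    [0,0,0],
    [0,0,0],
    [0,0,0],
    [0,0,0],
    [0,0,0]
  ],
  "linear": [
    [0.003,0,-0.007],
    [0.007,0,-0.014],
    [0.011,0,-0.022],
    [0.015,0,-0.03],
    [0.02,0,-0.037],
    [0.024,0,-0.044],
    [0.03,0,-0.051],
    [0.035,0,-0.058],
    [0.041,0,-0.064],
    [0.0475,0,-0.07]
  ],
  "fingers": [-1,-1,-1,-1,-1,-1,-1,-1,-1,-1]
}}

```text
time_s: 17.85
position: [0.4737, -0.3364, 0.1321]
eef_rot: [1.0, -0.026, -0.006, -0.0]
contact_force: [-14.5, 1.7, 5.6]
width: 0.118
```

```bash
python3 arc.py .050 'np.arange(.5,1.71,.1)'; python3 -c "
from h import *
snap('top','t10')"
```

```text
t17.85 p [ 0.4737 -0.3364  0.1321] R [[0.999, -0.052, -0.012], [-0.052, -0.999, 0.001], [-0.012, -0.0, -1.0]] j [-0.71  0.18  1.35 -0.01  1.62 -0.66] F [-14.5   1.7   5.6] w 0.118
lid est 0.4757639753832721 radius 0.1766794451524576 0.17424408167854655
0.5 [0.0047, -0.0014, -0.0012] [ 0.478 -0.335  0.133]
0.6 [0.018, -0.0015, -0.0125] [ 0.492 -0.336  0.144]
0.7 [0.0323, -0.0015, -0.0224] [ 0.506 -0.337  0.154]
0.8 [0.0476, -0.0016, -0.0308] [ 0.522 -0.337  0.162]
0.9 [0.0636, -0.0016, -0.0377] [ 0.538 -0.338  0.169]
1.0 [0.0802, -0.0017, -0.043] [ 0.554 -0.339  0.174]
1.1 [0.0972, -0.0018, -0.0465] [ 0.571 -0.34   0.177]
1.2 [0.1145, -0.0018, -0.0483] [ 0.589 -0.341  0.179]
1.3 [0.132, -0.0019, -0.0484] [ 0.606 -0.341  0.179]
1.4 [0.1493, -0.0019, -0.0468] [ 0.623 -0.342  0.177]
1.5 [0.1664, -0.002, -0.0434] [ 0.64  -0.343  0.174]
1.6 [0.1831, -0.0021, -0.0384] [ 0.657 -0.344  0.168]
1.7 [0.1991, -0.0021, -0.0317] [ 0.673 -0.345  0.161]
```

View pics/t10.png

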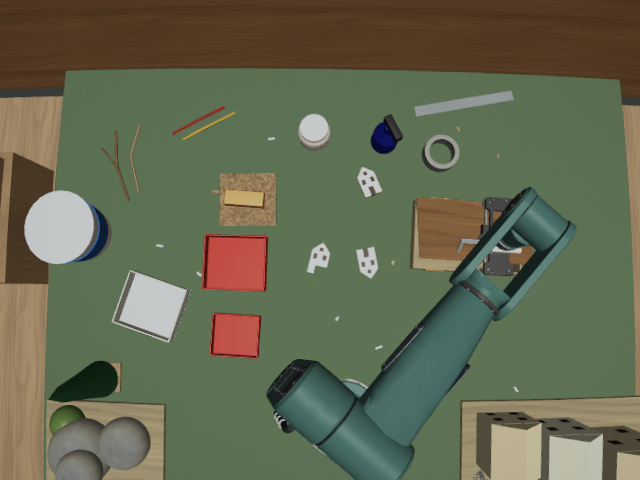

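The lid is rising at about 0.48 rad, and the sander lies fully on the mat at (244,198). I'll continue.

{"fn": "servo_tool", "kwargs": {
  "twist": [
    [0,0.3,0],
    [0,0.7,0],
    [0,0.7,0],
    [0,0.7,0],
    [0,0.7,0],
    [0,0.7,0],
    [0,0.7,0],
    [0,0.7,0],
    [0,0.7,0],
    [0,0.7,0],
    [0,0.7,0],
    [0,0.7,0]
  ],
  "linear": [
    [0.011,0,-0.007],
    [0.018,0,-0.0125],
    [0.025,0,-0.018],
    [0.032,0,-0.0224],
    [0.04,0,-0.027],
    [0.0476,0,-0.0308],
    [0.0556,0,-0.0345],
    [0.0636,0,-0.0377],
    [0.072,0,-0.0405],
    [0.08,0,-0.043],
    [0.0885,0,-0.045],
    [0.0972,0,-0.0465]
  ],
  "fingers": [-1,-1,-1,-1,-1,-1,-1,-1,-1,-1,-1,-1]
}}

```text
time_s: 19.1
position: [0.5721, -0.3425, 0.1824]
eef_rot: [1.0, -0.026, 0.002, 0.002]
contact_force: [-6.2, -0.7, 5.2]
width: 0.114
```

```bash
python3 arc.py .050 'np.arange(1.0,1.71,.1)'
```

```text
t19.10 p [ 0.5721 -0.3425  0.1824] R [[0.999, -0.052, 0.003], [-0.052, -0.999, -0.004], [0.003, 0.003, -1.0]] j [-0.62  0.35  1.04 -0.    1.75 -0.57] F [-6.2 -0.7  5.2] w 0.114
lid est 1.108303031495954 radius 0.1790681557224084 0.17424408167854655
1.0 [-0.0179, -0.0027, 0.0083] [ 0.554 -0.339  0.174]
1.1 [-0.0008, -0.0028, 0.005] [ 0.571 -0.34   0.177]
1.2 [0.0165, -0.0028, 0.0034] [ 0.589 -0.341  0.179]
1.3 [0.034, -0.0029, 0.0036] [ 0.606 -0.341  0.179]
1.4 [0.0513, -0.003, 0.0055] [ 0.623 -0.342  0.177]
1.5 [0.0683, -0.0031, 0.0091] [ 0.64  -0.343  0.174]
1.6 [0.0849, -0.0032, 0.0144] [ 0.657 -0.344  0.168]
1.7 [0.1009, -0.0033, 0.0213] [ 0.673 -0.345  0.161]
```

{"fn": "servo_tool", "kwargs": {
  "twist": [
    [0,0,0],
    [0,0,0],
    [0,0,0],
    [0,0,0],
    [0,0,0],
    [0,0,0],
    [0,0,0],
    [0,0,0],
    [0,0,0],
    [0,0,0],
    [0,0,0],
    [0,0,0]
  ],
  "linear": [
    [0.008,-0.001,0.002],
    [0.0165,-0.002,0.002],
    [0.025,-0.002,0.0025],
    [0.034,-0.003,0.003],
    [0.0425,-0.003,0.004],
    [0.051,-0.003,0.005],
    [0.06,-0.003,0.0065],
    [0.068,-0.003,0.009],
    [0.076,-0.003,0.0115],
    [0.085,-0.003,0.0144],
    [0.085,-0.003,0.0144],
    [0.085,-0.003,0.0144]
  ],
  "fingers": [-1,-1,-1,-1,-1,-1,-1,-1,-1,-1,-1,-1]
}}

```text
time_s: 20.3
position: [0.6588, -0.3471, 0.1701]
eef_rot: [1.0, -0.027, 0.004, 0.005]
contact_force: [0.3, -5.7, 0.9]
width: 0.111
```

```bash
python3 arc.py .050 '[1.6]'; python3 -c "
from h import *
snap('wrist','w11');snap('side','s11')"
```

```text
t20.30 p [ 0.6588 -0.3471  0.1701] R [[0.998, -0.054, 0.008], [-0.054, -0.998, -0.009], [0.008, 0.009, -1.0]] j [-0.56  0.53  0.81 -0.    1.79 -0.51] F [ 0.3 -5.7  0.9] w 0.111
lid est 1.606921851966334 radius 0.17658873584235135 0.17424408167854655
1.6 [-0.002, -0.0032, 0.0017] [ 0.657 -0.344  0.168]
```

View pics/w11.png

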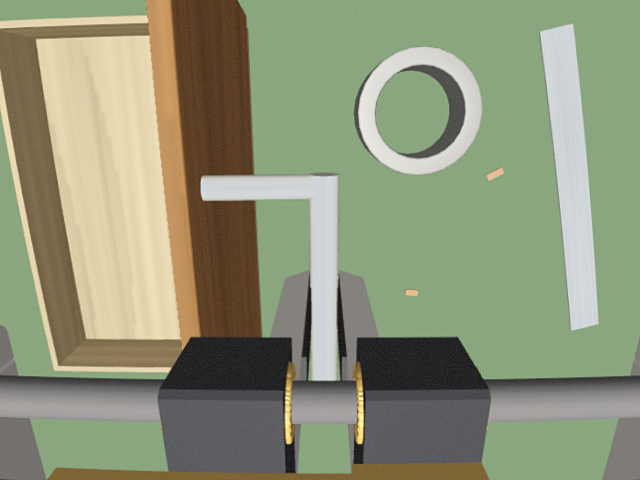

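View pics/s11.png

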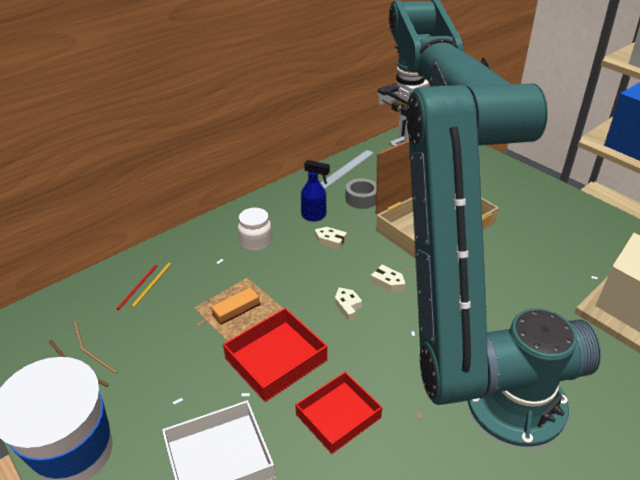

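The lid stands upright at about 1.6 rad and the box is empty. I'll open the fingers a little, lift off, and then fit the pieces' poses by template.

{"fn": "servo_tool", "kwargs": {
  "twist": [
    [0,0,0],
    [0,0,0],
    [0,0,0],
    [0,0,0],
    [0,0,0],
    [0,0,0],
    [0,0,0],
    [0,0,0]
  ],
  "linear": [
    [0,0,0],
    [0,0,0],
    [0,0,0],
    [0,0,-0.01],
    [0,0,-0.03],
    [0,0,-0.05],
    [0,0,-0.07],
    [0,0,-0.08]
  ],
  "fingers": [-0.4,-0.4,-0.4,-0.4,-0.4,-0.4,-0.4,-0.4]
}}

```text
time_s: 21.2
position: [0.6589, -0.3463, 0.2537]
eef_rot: [1.0, -0.027, 0.006, 0.006]
contact_force: [-0.0, 1.1, 1.2]
width: 0.298
```

```bash
cat > fit.py <<'E'
from h import *
from scipy.optimize import minimize
POLY={"front":[(-30,-25),(30,-25),(55,0),(30,25),(-30,25)],
"broken1":[(-22,-25),(22,-25),(22,7),(36,7),(36,25),(-22,25)],
"broken2":[(-20,-25),(20,-25),(45,0),(20,25),(-44,25),(-44,7),(-20,7)]}
def fit(P):
    """P: Nx2 world mm points of the top; returns best template pose"""
    hull=P; c0=np.median(P,0); res=[]
    from scipy.spatial import cKDTree
    d,_=cKDTree(P).query(P,k=2); h=np.sqrt(np.pi/4)*0+np.median(d[:,1]); A=None
    for n,pl in POLY.items():
        pl=np.array(pl,np.float32)
        g=np.array([(x,y) for x in np.arange(-44,56,2.) for y in np.arange(-25,26,2.) if cv2.pointPolygonTest(pl,(float(x),float(y)),False)>=0])
        t=cKDTree(P)
        def cost(q):
            c,s=np.cos(q[2]),np.sin(q[2]); Rm=np.array([[c,-s],[s,c]])
            L=(P-q[:2])@Rm
            dd=np.array([cv2.pointPolygonTest(pl,(float(a),float(b)),True) for a,b in L])
            out=np.clip(-dd,0,15); k=t.query(g@Rm.T+q[:2])[0]
            return (out**2).mean()+(np.clip(k-2,0,15)**2).mean()
        for a in np.arange(0,2*np.pi,np.pi/6):
            r=minimize(cost,[*c0,a],method="Nelder-Mead",options=dict(maxiter=120,initial_simplex=np.array([[*c0,a],[c0[0]+10,c0[1],a],[c0[0],c0[1]+10,a],[*c0,a+.3]])))
            res.append((r.fun,n,*r.x[:2],np.degrees(r.x[2])%360))
    res.sort(key=lambda r:r[0]); best={}
    for r in res: best.setdefault(r[1],r)
    return list(best.values())
def pieces(w,lim=((.2,.75),(-.17,.2)),zr=(.014,.034)):
    m=(w[...,2]>zr[0])&(w[...,2]<zr[1])&(w[...,0]>lim[0][0])&(w[...,0]<lim[0][1])&(w[...,1]>lim[1][0])&(w[...,1]<lim[1][1])
    n,lab,stt,_=cv2.connectedComponentsWithStats(m.astype(np.uint8))
    for i in range(1,n):
        if stt[i,4]<150: continue
        P=w[lab==i]; P=P[P[:,2]>np.median(P[:,2])-.004][:,:2]*1000
        if len(P)>1200: P=P[::len(P)//1000]
        f=fit(P); print(stt[i],[(r[1],"%.2f"%r[0],np.round(r[2:],1).tolist()) for r in f])
E
python3 - <<'E'
from fit import *
q=st(); s,w=snap("top","t12"); pieces(w)
# lid angle: slope of lid surface
E
```

```text
t21.20 p [ 0.6589 -0.3463  0.2537] R [[0.998, -0.054, 0.012], [-0.054, -0.998, -0.012], [0.013, 0.011, -1.0]] j [-0.56  0.55  0.61 -0.    1.96 -0.51] F [-0.   1.1  1.2] w 0.298
[358 167  24  31 473] [('front', '0.02', [646.1, -69.7, 22.1]), ('broken2', '5.75', [651.3, -64.4, 224.8]), ('broken1', '14.51', [646.2, -69.6, 352.7])]
[307 243  23  31 405] [('broken2', '0.03', [437.6, 68.9, 347.2]), ('front', '4.69', [445.1, 67.0, 147.4]), ('broken1', '5.51', [441.6, 68.4, 112.2])]
[356 247  22  32 487] [('front', '0.01', [436.9, -62.5, 190.9]), ('broken2', '5.09', [430.5, -66.3, 34.0]), ('broken1', '13.06', [435.9, -62.1, 163.7])]
```

View pics/t12.png

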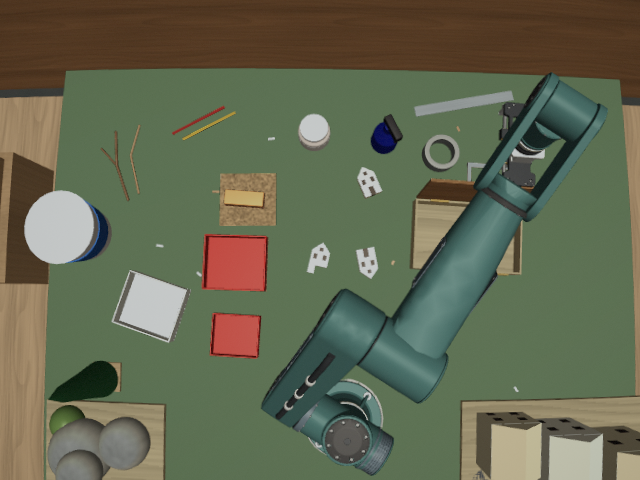

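The lid is open. The fits are decisive:
- Front A is at (646,-70), pointing 22°.
- Front B is at (437,-62), pointing 191°.
- The broken piece (broken2) is at (438,69), pointing 347°.

I'll check the spray bottle's clearance for A.

```bash
python3 - <<'E'
import re
t=open('h.py').read()
t=t.replace('def toloc(p,yaw_jaw=None):','def toloc(p,yaw_jaw=None,flip=True):').replace('for k in (0,np.pi,):','for k in ((0,np.pi) if flip else (0,)):')
open('h.py','w').write(t)
from h import *
s,w=snap("top")
for lo,hi in ((.02,.06),(.06,.1),(.1,.14),(.14,.19)):
    m=(w[...,2]>lo)&(w[...,2]<hi)&(abs(w[...,0]-.76)<.07)&(abs(w[...,1]+.11)<.07)
    P=w[m]; print(lo,len(P),np.round(np.percentile(P,[2,50,98],axis=0)[:,:2],3).tolist() if len(P) else 0)
print(toloc([.640,-.072,.2],np.radians(112),flip=False))
E
```

```text
0.02 121 [[0.692, -0.14], [0.745, -0.097], [0.778, -0.052]]
0.06 248 [[0.742, -0.129], [0.755, -0.092], [0.803, -0.074]]
0.1 118 [[0.746, -0.122], [0.764, -0.098], [0.794, -0.087]]
0.14 303 [[0.733, -0.135], [0.764, -0.112], [0.795, -0.093]]
[[-0.0344, -0.2737, 0.0496], [1.17, 0.16, -115.09]]
```

{"fn": "servo_tool", "kwargs": {
  "twist": [
    [1,0,-8],
    [1,0,-16],
    [1,0,-24],
    [1,0,-32],
    [1,0,-40],
    [1,0,-48],
    [1,0,-56],
    [1,0,-64],
    [1,0,-72],
    [1,0,-80],
    [1,0,-88],
    [1,0,-96]
  ],
  "linear": [
    [-0.001,-0.02,0],
    [-0.003,-0.045,0],
    [-0.006,-0.07,0],
    [-0.009,-0.095,0],
    [-0.012,-0.12,0],
    [-0.015,-0.145,0],
    [-0.018,-0.17,0.0],
    [-0.021,-0.195,0.0],
    [-0.024,-0.22,0.0],
    [-0.027,-0.245,0],
    [-0.03,-0.265,0],
    [-0.034,-0.274,0.0]
  ],
  "fingers": [-0.4,-0.4,-0.4,-0.4,-0.4,-0.4,0,0.5,0.5,0.5,0.5,0.5],
  "newtons": 25
}}

```text
time_s: 22.5
position: [0.6393, -0.0688, 0.2481]
eef_rot: [0.686, 0.728, -0.0, -0.0]
contact_force: [-0.0, -0.5, 0.4]
width: 0.742
```

```bash
python3 - <<'E'
from h import *
q=st(); print(toloc([.640,-.072,.1],np.radians(112),flip=False))
E
```

```text
t22.50 p [ 0.6393 -0.0688  0.2481] R [[-0.059, 0.998, -0.001], [0.998, 0.059, 0.0], [0.0, -0.001, -1.0]] j [-0.2   0.3   0.97  0.    1.87 -1.83] F [-0.  -0.5  0.4] w 0.742
[[-0.0033, 0.0006, 0.1481], [-0.04, -0.02, -18.62]]
```

{"fn": "servo_tool", "kwargs": {
  "twist": [
    [0,0,-8],
    [0,0,-16],
    [0,0,-18.6],
    [0,0,-18.6],
    [0,0,-18.6],
    [0,0,-18.6]
  ],
  "linear": [
    [-0.003,0,0.03],
    [-0.003,0,0.06],
    [-0.003,0.001,0.09],
    [-0.003,0.001,0.12],
    [-0.003,0.001,0.148],
    [-0.003,0.001,0.148]
  ],
  "fingers": [0.5,0.5,0.5,0.5,0.5,0.5]
}}

```text
time_s: 23.1
position: [0.636, -0.0707, 0.093]
eef_rot: [0.559, 0.829, -0.002, -0.006]
contact_force: [-0.4, 0.5, -0.9]
width: 0.749
```

```bash
python3 - <<'E'
from fit import *
q=st(); s,w=snap("wrist","w13"); pieces(w,lim=((.56,.74),(-.17,.03)))
print(toloc([.640,-.072,-.030],np.radians(112),flip=False))
E
```

```text
t23.10 p [ 0.636  -0.0707  0.093 ] R [[-0.374, 0.927, -0.013], [0.927, 0.374, 0.003], [0.008, -0.011, -1.0]] j [-0.2   0.32  1.25  0.    1.58 -2.15] F [-0.4  0.5 -0.9] w 0.749
[ 284  203   72  115 6816] [('front', '0.00', [647.6, -67.7, 22.7]), ('broken2', '4.91', [652.8, -62.7, 224.0]), ('broken1', '13.23', [647.0, -67.6, 350.7])]
[[-0.0023, 0.0025, 0.1264], [-0.39, -0.27, -0.02]]
```

View pics/w13.png

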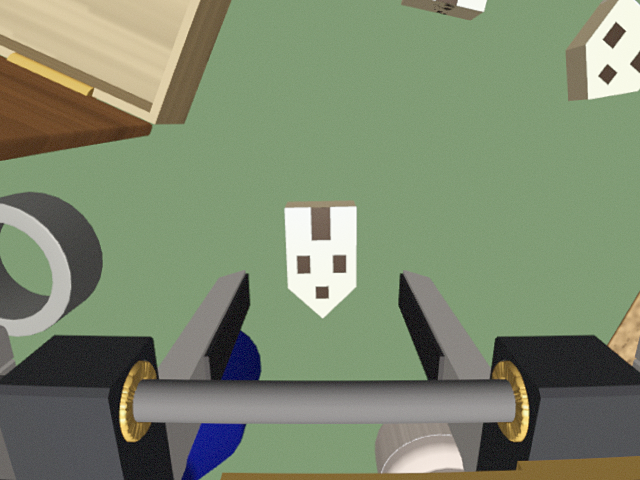

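Front A, at (321,255) in the image, is well centred between the fingers. I'll descend.

{"fn": "servo_tool", "kwargs": {
  "twist": [
    [-0.4,-0.3,0],
    [-0.4,-0.3,0],
    [-0.4,-0.3,0],
    [-0.4,-0.3,0],
    [-0.4,-0.3,0],
    [-0.4,-0.3,0],
    [-0.4,-0.3,0],
    [-0.4,-0.3,0],
    [-0.4,-0.3,0]
  ],
  "linear": [
    [-0.002,0.004,0.03],
    [-0.002,0.004,0.06],
    [-0.002,0.004,0.09],
    [-0.002,0.004,0.11],
    [-0.002,0.004,0.118],
    [-0.002,0.004,0.122],
    [-0.002,0.004,0.1235],
    [-0.002,0.004,0.1245],
    [-0.002,0.004,0.1245]
  ],
  "fingers": [0.5,0.5,0.5,0.5,0.5,0.5,0.5,0.5,0.5]
}}

```text
time_s: 24.05
position: [0.6423, -0.0714, -0.0267]
eef_rot: [0.559, 0.829, 0.0, 0.001]
contact_force: [-0.2, -0.9, 0.1]
width: 0.749
```

```bash
python3 - <<'E'
from h import *
q=st(); s,w=snap("wrist","w14")
E
```

```text
t24.05 p [ 0.6423 -0.0714 -0.0267] R [[-0.374, 0.927, 0.003], [0.927, 0.374, -0.001], [-0.002, 0.002, -1.0]] j [-0.2   0.41  1.39 -0.    1.35 -2.15] F [-0.2 -0.9  0.1] w 0.749
```

View pics/w14.png

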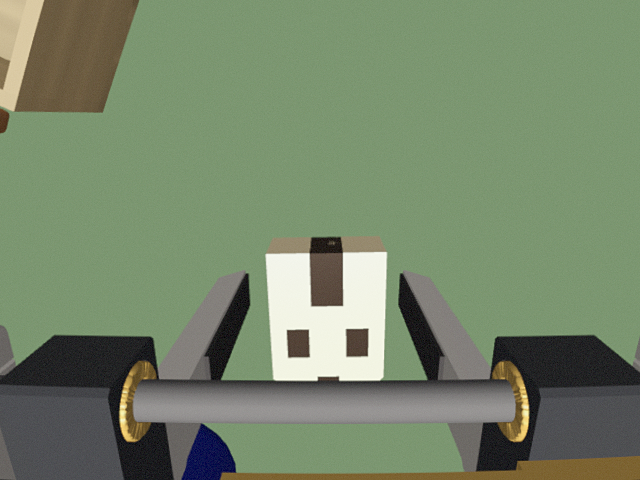

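{"fn": "servo_tool", "kwargs": {
  "twist": [
    [0,0,0],
    [0,0,0],
    [0,0,0],
    [0,0,0],
    [0,0,0],
    [0,0,0],
    [0,0,0],
    [0,0,0],
    [0,0,0],
    [0,0,0],
    [0,0,0]
  ],
  "linear": [
    [0,0,0.0035],
    [0,0,0.0035],
    [0,0,0.0035],
    [0,0,0.0035],
    [0,0,0.0035],
    [0,0,0.0035],
    [0,0,0.0035],
    [0,0,-0.015],
    [0,0,-0.05],
    [0,0,-0.09],
    [0,0,-0.13]
  ],
  "fingers": [0.5,-1,-1,-1,-1,-1,-1,-1,-1,-1,-1]
}}

```text
time_s: 25.2
position: [0.6412, -0.0712, 0.1037]
eef_rot: [0.559, 0.829, 0.0, 0.001]
contact_force: [1.4, -0.5, -1.4]
width: 0.535
```

```bash
python3 - <<'E'
from h import *
q=st()
yaw=np.radians(-2.75);bx=np.array([np.cos(yaw),np.sin(yaw)]);by=np.array([-bx[1],bx[0]]);b=np.array([.502,-.338])
t=b-.015*bx+.08*by-.007*bx   # grip point; origin at box x=-15
print(t,toloc([*t,.12],np.radians(87),flip=False))
snap("wrist","w15")
E
```

```text
t25.20 p [ 0.6412 -0.0712  0.1037] R [[-0.374, 0.927, 0.001], [0.927, 0.374, -0.001], [-0.001, 0.001, -1.0]] j [-0.2   0.32  1.23 -0.    1.59 -2.15] F [ 1.4 -0.5 -1.4] w 0.535
[ 0.48386359 -0.25703661] [[-0.1135, -0.2155, -0.0163], [0.04, 0.04, 24.98]]
```

View pics/w15.png

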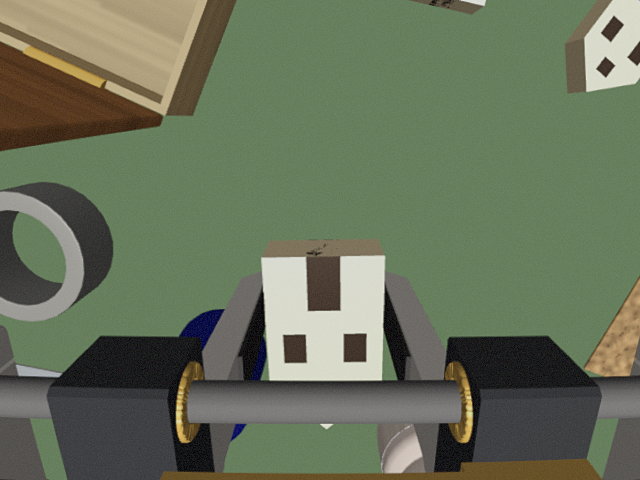

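Front A is held (opening 50 mm). I'll move it back first to clear the lid's edge, then across over the box.

{"fn": "servo_tool", "kwargs": {
  "twist": [
    [0,0,2],
    [0,0,5],
    [0,0,10],
    [0,0,15],
    [0,0,20],
    [0,0,25],
    [0,0,25],
    [0,0,25],
    [0,0,25],
    [0,0,25],
    [0,0,25]
  ],
  "linear": [
    [0.012,-0.029,-0.01],
    [0.029,-0.073,-0.016],
    [0.046,-0.115,-0.016],
    [0.058,-0.145,-0.016],
    [0.03,-0.157,-0.016],
    [-0.005,-0.17,-0.016],
    [-0.04,-0.185,-0.016],
    [-0.075,-0.2,-0.016],
    [-0.1135,-0.2155,-0.016],
    [-0.1135,-0.2155,-0.016],
    [-0.1135,-0.2155,-0.016]
  ],
  "fingers": [-1,-1,-1,-1,-1,-1,-1,-1,-1,-1,-1]
}}

```text
time_s: 26.35
position: [0.4878, -0.2583, 0.1269]
eef_rot: [0.726, 0.688, 0.005, 0.006]
contact_force: [-1.0, 0.1, -0.8]
width: 0.532
```

```bash
python3 - <<'E'
from h import *
q=st()
print(toloc([.4839,-.257,-.022],np.radians(87),flip=False))
snap("wrist","w16");snap("side","s16")
E
```

```text
t26.35 p [ 0.4878 -0.2583  0.1269] R [[0.055, 0.998, 0.015], [0.999, -0.054, -0.002], [-0.002, 0.015, -1.0]] j [-0.59  0.09  1.46  0.01  1.58 -2.11] F [-1.   0.1 -0.8] w 0.532
[[0.0013, -0.0061, 0.1488], [0.85, 0.09, -0.12]]
```

View pics/w16.png

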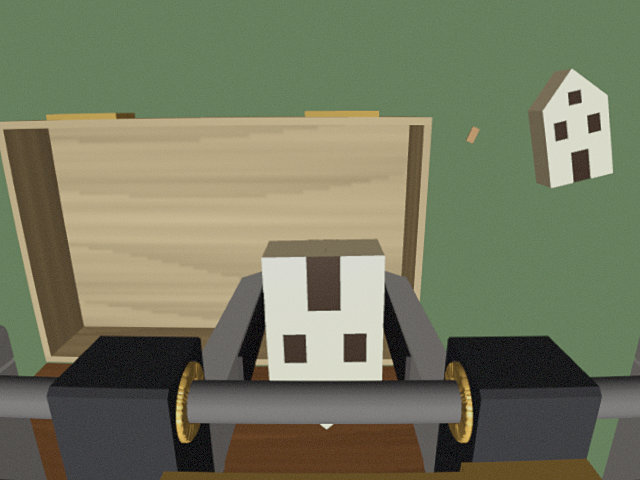

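View pics/s16.png

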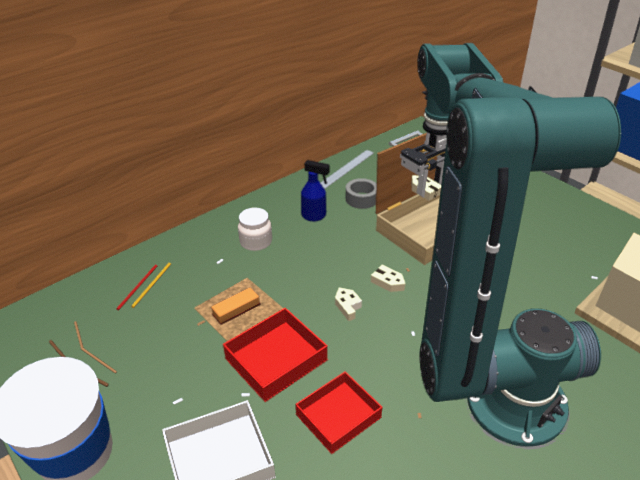

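Front A is over the open box, and the lid stays upright. I'll lower it.

{"fn": "servo_tool", "kwargs": {
  "twist": [
    [0.8,0,0],
    [0.8,0,0],
    [0.8,0,0],
    [0.8,0,0],
    [0.8,0,0],
    [0.8,0,0],
    [0.8,0,0],
    [0.8,0,0],
    [0.8,0,0],
    [0.8,0,0]
  ],
  "linear": [
    [0.001,-0.006,0.02],
    [0.001,-0.006,0.05],
    [0.001,-0.006,0.08],
    [0.001,-0.006,0.11],
    [0.001,-0.006,0.13],
    [0.001,-0.006,0.14],
    [0.001,-0.006,0.145],
    [0.001,-0.006,0.149],
    [0.001,-0.006,0.149],
    [0.001,-0.006,0.149]
  ],
  "fingers": [-1,-1,-1,-1,-1,-1,-1,-1,-1,-1]
}}

```text
time_s: 27.45
position: [0.4853, -0.2565, -0.0206]
eef_rot: [0.725, 0.689, 0.0, 0.002]
contact_force: [-0.4, 0.3, -0.9]
width: 0.532
```

```bash
python3 - <<'E'
from fit import *
q=st(); s,w=snap("wrist","w17"); pieces(w,lim=((.42,.58),(-.35,-.2)),zr=(.02,.045))
m=(w[...,2]>.02)&(w[...,2]<.045)&(abs(w[...,0]-.47)<.03)&(abs(w[...,1]+.257)<.02)
print(np.median(w[m],0))
E
```

```text
t27.45 p [ 0.4853 -0.2565 -0.0206] R [[0.052, 0.999, 0.003], [0.999, -0.052, -0.003], [-0.003, 0.003, -1.0]] j [-0.59  0.2   1.64 -0.    1.3  -2.11] F [-0.4  0.3 -0.9] w 0.532
[  230   245   189   135 17349] [('broken1', '2.76', [490.6, -259.0, 94.5]), ('broken2', '7.44', [488.3, -255.8, 239.7]), ('front', '7.73', [490.3, -250.5, 251.0])]
[ 0.47762957 -0.25708982  0.03428086]
```

View pics/w17.png

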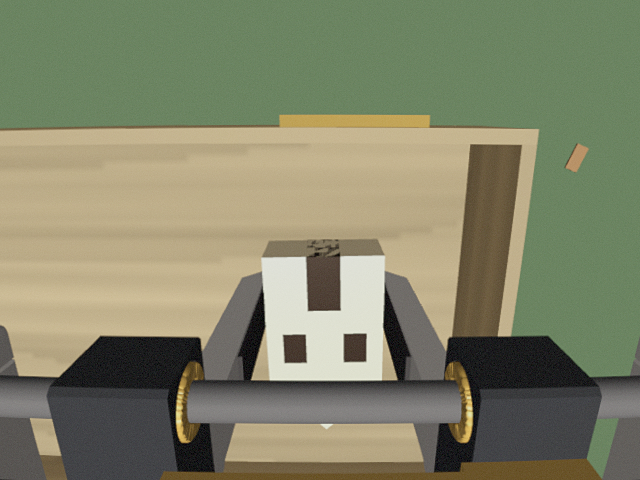

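{"fn": "servo_tool", "kwargs": {
  "twist": [
    [0,0,0],
    [0,0,0],
    [0,0,0],
    [0,0,0],
    [0,0,0],
    [0,0,0],
    [0,0,0],
    [0,0,0],
    [0,0,0],
    [0,0,0],
    [0,0,0]
  ],
  "linear": [
    [0,0,0.002],
    [0,0,0.0045],
    [0,0,0.0045],
    [0,0,0.0045],
    [0,0,0.0045],
    [0,0,0.0045],
    [0,0,-0.02],
    [0,0,-0.06],
    [0,0,-0.1],
    [0,0,-0.14],
    [0,0,-0.16]
  ],
  "fingers": [-1,-1,0.3,0.3,0.3,0.3,0.3,0.3,0.3,0.3,0.4]
}}

```text
time_s: 28.6
position: [0.4863, -0.2571, 0.1442]
eef_rot: [0.725, 0.688, 0.001, 0.006]
contact_force: [0.5, -0.0, -0.3]
width: 0.694
```

```bash
python3 - <<'E'
from fit import *
q=st(); s,w=snap("wrist","w18"); pieces(w,lim=((.415,.6),(-.45,-.2)),zr=(.02,.045)); pieces(w,lim=((.35,.53),(-.17,.03)))
print(toloc([.437,-.0625,.1],np.radians(101),flip=False))
E
```

```text
t28.60 p [ 0.4863 -0.2571  0.1442] R [[0.052, 0.999, 0.009], [0.999, -0.052, -0.007], [-0.007, 0.009, -1.0]] j [-0.59  0.09  1.43 -0.    1.62 -2.11] F [ 0.5 -0.  -0.3] w 0.694
[ 294  183   62  100 5231] [('front', '0.01', [491.6, -256.8, 357.0]), ('broken2', '5.59', [498.7, -254.5, 199.0]), ('broken1', '13.72', [491.8, -257.3, 331.4])]
[115 326  77  17 749] [('broken1', '87.48', [589.5, -412.1, 227.1]), ('broken2', '90.48', [593.6, -413.3, 103.9]), ('front', '105.94', [580.9, -424.5, 76.4])]
[ 243  328  155   17 2197] [('broken2', '124.05', [586.5, -274.5, 281.5]), ('broken1', '149.14', [592.0, -269.7, 46.2]), ('front', '149.64', [586.8, -285.7, 77.4])]
[ 525   75   74  113 6230] [('front', '0.00', [438.7, -60.5, 191.3]), ('broken2', '5.88', [431.9, -65.1, 32.9]), ('broken1', '14.65', [437.8, -61.1, 161.4])]
[[0.1929, -0.0612, 0.0443], [0.69, 0.61, -13.97]]
```

View pics/w18.png

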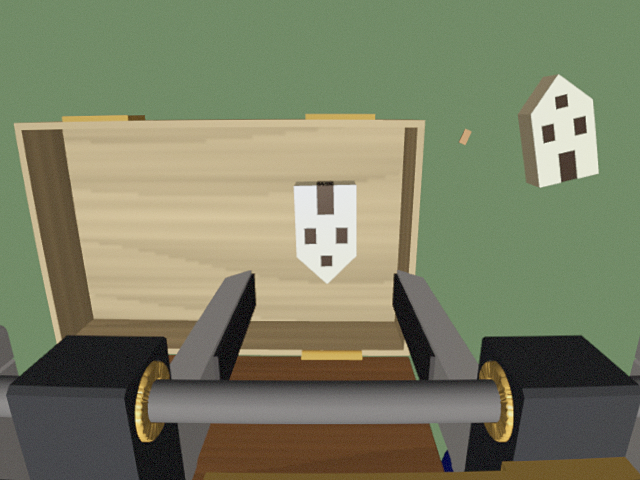

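Front A lies flat in the box. B is unchanged at (438,-61), so I'll go there.

{"fn": "servo_tool", "kwargs": {
  "twist": [
    [0.6,0.5,-3],
    [0.6,0.5,-7],
    [0.6,0.5,-11],
    [0.6,0.5,-14],
    [0.6,0.5,-14],
    [0.6,0.5,-14],
    [0.6,0.5,-14],
    [0.6,0.5,-14]
  ],
  "linear": [
    [0.03,-0.01,0],
    [0.07,-0.022,0],
    [0.11,-0.035,0],
    [0.15,-0.047,0.01],
    [0.18,-0.057,0.025],
    [0.194,-0.061,0.044],
    [0.194,-0.061,0.064],
    [0.194,-0.061,0.064]
  ],
  "fingers": [0.5,0.5,0.5,0.5,0.5,0.5,0.5,0.5]
}}

```text
time_s: 29.45
position: [0.4345, -0.0603, 0.0766]
eef_rot: [0.635, 0.772, -0.002, -0.002]
contact_force: [-1.3, 0.1, -0.7]
width: 0.747
```

```bash
python3 - <<'E'
from fit import *
q=st(); s,w=snap("wrist","w19"); pieces(w,lim=((.35,.53),(-.17,.03)))
print(toloc([.438,-.0615,-.030],np.radians(101),flip=False))
E
```

```text
t29.45 p [ 0.4345 -0.0603  0.0766] R [[-0.192, 0.981, -0.005], [0.981, 0.192, 0.0], [0.001, -0.005, -1.0]] j [-0.27 -0.12  1.77 -0.    1.5  -2.03] F [-1.3  0.1 -0.7] w 0.747
[ 284  160   76  125 7913] [('front', '0.00', [438.5, -60.7, 191.5]), ('broken2', '5.02', [431.5, -65.0, 33.0]), ('broken1', '13.14', [437.6, -61.2, 159.7])]
[[-0.0009, 0.0023, 0.1084], [-0.15, 0.01, 0.05]]
```

View pics/w19.png

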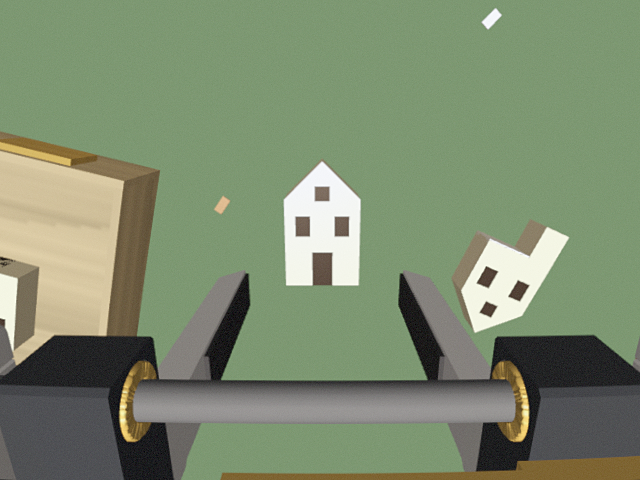

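{"fn": "servo_tool", "kwargs": {
  "twist": [
    [-0.1,0,0],
    [-0.1,0,0],
    [-0.1,0,0],
    [-0.1,0,0],
    [-0.1,0,0],
    [-0.1,0,0],
    [-0.1,0,0],
    [-0.1,0,0],
    [-0.1,0,0],
    [-0.1,0,0],
    [-0.1,0,0],
    [-0.1,0,0]
  ],
  "linear": [
    [-0.001,0.003,0.03],
    [-0.001,0.003,0.06],
    [-0.001,0.003,0.085],
    [-0.001,0.003,0.098],
    [-0.001,0.003,0.104],
    [-0.001,0.003,0.107],
    [-0.001,0.003,0.107],
    [-0.001,0.003,0.107],
    [-0.001,0.003,0.107],
    [-0.001,0.003,0.107],
    [-0.001,0.003,0.107],
    [-0.001,0.003,0.107]
  ],
  "fingers": [0.5,0.5,0.5,0.5,0.5,0.5,0.5,-1,-1,-1,-1,-1]
}}

```text
time_s: 30.7
position: [0.4393, -0.0615, -0.0279]
eef_rot: [0.636, 0.772, -0.0, 0.0]
contact_force: [-0.3, 0.6, 3.1]
width: 0.527
```

{"fn": "servo_tool", "kwargs": {
  "twist": [
    [0,0,0],
    [0,0,0],
    [0,0,0],
    [0,0,0],
    [0,0,0],
    [0,0,0],
    [0,0,0]
  ],
  "linear": [
    [0,0,0],
    [0,0,-0.02],
    [0,0,-0.05],
    [0,0,-0.09],
    [0,0,-0.13],
    [0,0,-0.15],
    [0,0,-0.15]
  ],
  "fingers": [-1,-1,-1,-1,-1,-1,-1]
}}

```text
time_s: 31.4
position: [0.4415, -0.0621, 0.1255]
eef_rot: [0.636, 0.772, 0.001, 0.004]
contact_force: [-0.7, -0.2, -0.3]
width: 0.526
```

```bash
python3 - <<'E'
from h import *
q=st()
yaw=np.radians(-2.75);bx=np.array([np.cos(yaw),np.sin(yaw)]);by=np.array([-bx[1],bx[0]]);b=np.array([.502,-.338])
t=b+.01*bx-.01*by
print(t,toloc([*t,.12],np.radians(87),flip=False))
snap("wrist","w20")
E
```

```text
t31.40 p [ 0.4415 -0.0621  0.1255] R [[-0.192, 0.981, 0.007], [0.981, 0.192, -0.003], [-0.004, 0.007, -1.0]] j [-0.27 -0.14  1.69 -0.    1.59 -2.03] F [-0.7 -0.2 -0.3] w 0.526
[ 0.5115087  -0.34846827] [[-0.2945, 0.0137, 0.0067], [0.42, 0.18, 14.06]]
```

View pics/w20.png

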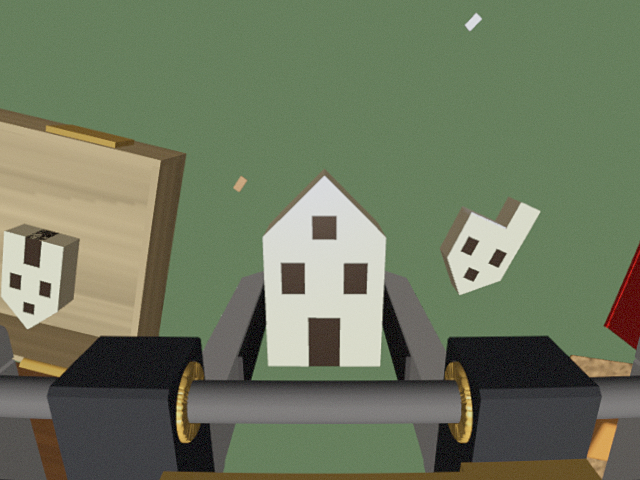

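Front B is held. I'll move it to the middle of the box.

{"fn": "servo_tool", "kwargs": {
  "twist": [
    [0.4,0.2,2],
    [0.4,0.2,5],
    [0.4,0.2,8],
    [0.4,0.2,12],
    [0.4,0.2,14],
    [0.4,0.2,14],
    [0.4,0.2,14],
    [0.4,0.2,14],
    [0.4,0.2,14],
    [0.4,0.2,14],
    [0.4,0.2,14]
  ],
  "linear": [
    [-0.02,0.001,0],
    [-0.055,0.002,0],
    [-0.095,0.004,0],
    [-0.135,0.006,0],
    [-0.175,0.008,0],
    [-0.215,0.01,0],
    [-0.255,0.012,0],
    [-0.28,0.013,0],
    [-0.2945,0.0135,0.003],
    [-0.2945,0.0135,0.006],
    [-0.2945,0.0135,0.006]
  ],
  "fingers": [-1,-1,-1,-1,-1,-1,-1,-1,-1,-1,-1]
}}

```text
time_s: 32.55
position: [0.5087, -0.3464, 0.115]
eef_rot: [0.725, 0.689, -0.001, -0.004]
contact_force: [-0.6, 0.2, -1.0]
width: 0.529
```

```bash
python3 - <<'E'
from h import *
q=st()
print(toloc([.5115,-.3485,-.022],np.radians(87),flip=False))
snap("wrist","w21")
E
```

```text
t32.55 p [ 0.5087 -0.3464  0.115 ] R [[0.051, 0.999, -0.007], [0.999, -0.051, 0.005], [0.005, -0.008, -1.0]] j [-0.69  0.26  1.29 -0.    1.6  -2.21] F [-0.6  0.2 -1. ] w 0.529
[[-0.0026, 0.0039, 0.137], [-0.44, -0.27, 0.08]]
```

View pics/w21.png

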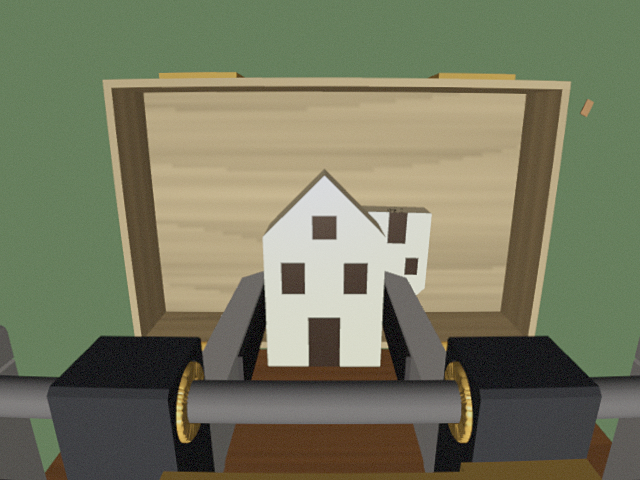

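{"fn": "servo_tool", "kwargs": {
  "twist": [
    [-0.4,-0.2,0],
    [-0.4,-0.2,0],
    [-0.4,-0.2,0],
    [-0.4,-0.2,0],
    [-0.4,-0.2,0],
    [-0.4,-0.2,0],
    [-0.4,-0.2,0],
    [-0.4,-0.2,0],
    [-0.4,-0.2,0],
    [-0.4,-0.2,0]
  ],
  "linear": [
    [-0.012,0.003,0.01],
    [-0.012,0.003,0.04],
    [-0.012,0.003,0.07],
    [-0.012,0.003,0.1],
    [-0.012,0.003,0.12],
    [-0.012,0.003,0.13],
    [-0.012,0.003,0.134],
    [-0.012,0.003,0.135],
    [-0.012,0.003,0.135],
    [-0.012,0.003,0.135]
  ],
  "fingers": [-1,-1,-1,-1,-1,-1,-1,-1,-1,-1]
}}

```text
time_s: 33.6
position: [0.5115, -0.3586, -0.0175]
eef_rot: [0.725, 0.689, 0.0, 0.002]
contact_force: [-0.9, -0.0, -1.6]
width: 0.534
```

```bash
python3 - <<'E'
from fit import *
q=st(); s,w=snap("wrist","w22")
m=(w[...,2]>.02)&(w[...,2]<.06)&(abs(w[...,0]-.48)<.02)&(abs(w[...,1]+.358)<.018)
print(np.median(w[m],0))
E
```

```text
t33.60 p [ 0.5115 -0.3586 -0.0175] R [[0.05, 0.999, 0.003], [0.999, -0.05, -0.002], [-0.001, 0.003, -1.0]] j [-0.7   0.35  1.44  0.    1.35 -2.22] F [-0.9 -0.  -1.6] w 0.534
[ 0.4812118  -0.35749913  0.03476761]
```

View pics/w22.png

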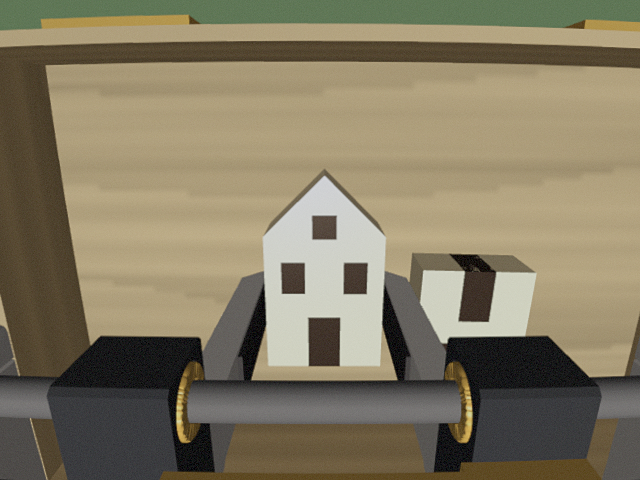

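Its top is at 0.0348, against 0.029 when resting. I'll lower it 5 mm, release and lift.

{"fn": "servo_tool", "kwargs": {
  "twist": [
    [0,0,0],
    [0,0,0],
    [0,0,0],
    [0,0,0],
    [0,0,0],
    [0,0,0],
    [0,0,0],
    [0,0,0],
    [0,0,0],
    [0,0,0],
    [0,0,0],
    [0,0,0]
  ],
  "linear": [
    [0,0,0.003],
    [0,0,0.005],
    [0,0,0.005],
    [0,0,0.005],
    [0,0,0.005],
    [0,0,0.005],
    [0,0,0.005],
    [0,0,-0.02],
    [0,0,-0.06],
    [0,0,-0.1],
    [0,0,-0.14],
    [0,0,-0.16]
  ],
  "fingers": [-1,-1,-1,0.3,0.3,0.3,0.3,0.3,0.3,0.3,0.3,0.4]
}}

```text
time_s: 34.85
position: [0.5125, -0.3594, 0.1476]
eef_rot: [0.725, 0.689, 0.001, 0.005]
contact_force: [-0.5, 0.5, 0.4]
width: 0.69
```

```bash
python3 - <<'E'
from fit import *
q=st(); s,w=snap("wrist","w23"); pieces(w,lim=((.415,.57),(-.45,-.2)),zr=(.02,.045))
s,w=snap("top","t23"); pieces(w,lim=((.3,.75),(-.17,.2)))
print(toloc([.4375,.069,.1],np.radians(77),flip=False))
E
```

```text
t34.85 p [ 0.5125 -0.3594  0.1476] R [[0.05, 0.999, 0.008], [0.999, -0.05, -0.006], [-0.006, 0.008, -1.0]] j [-0.7   0.25  1.23  0.    1.65 -2.22] F [-0.5  0.5  0.4] w 0.690
[430  83 101   4 266] [('broken1', '93.19', [419.4, -230.4, 226.8]), ('broken2', '94.73', [423.5, -231.9, 103.5]), ('front', '111.11', [409.8, -243.1, 75.8])]
[ 295  144   62  103 5330] [('front', '0.02', [510.1, -358.6, 176.9]), ('broken2', '5.25', [502.7, -360.8, 19.5]), ('broken1', '13.35', [508.9, -357.9, 148.9])]
[ 374  192   70   84 4785] [('front', '1.16', [526.4, -290.2, 346.8]), ('broken2', '5.50', [531.1, -291.6, 339.3]), ('broken1', '7.99', [533.5, -293.6, 90.8])]
[307 243  23  31 411] [('broken2', '0.02', [437.0, 68.8, 347.5]), ('front', '4.34', [445.1, 67.1, 148.2]), ('broken1', '5.46', [441.6, 68.3, 112.5])]
[[0.4249, -0.0975, 0.0437], [0.6, 0.34, 10.12]]
```

View pics/t23.png

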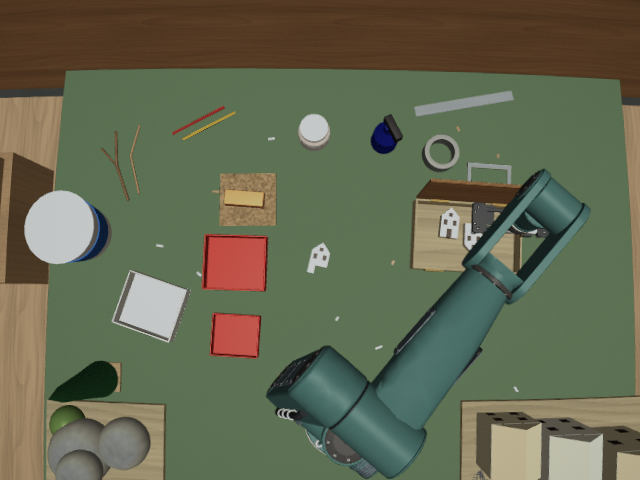

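View pics/w23.png

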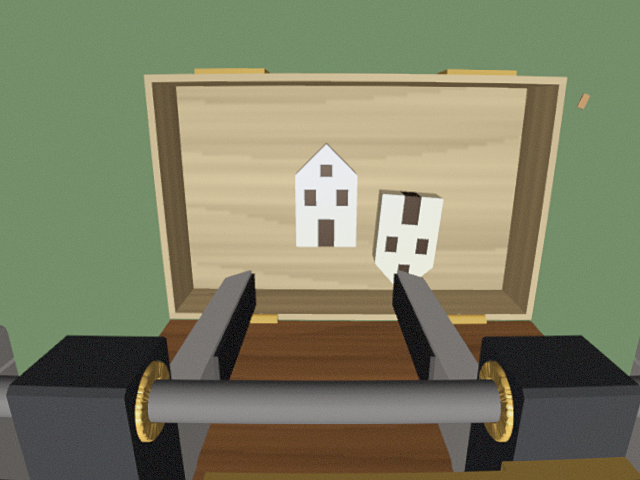

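Both fronts are in the box; A was nudged to an angle but lies within the walls. Now the broken one at (437,69).

{"fn": "servo_tool", "kwargs": {
  "twist": [
    [0.6,0.3,1],
    [0.6,0.3,2],
    [0.6,0.3,4],
    [0.6,0.3,6],
    [0.6,0.3,8],
    [0.6,0.3,10],
    [0.6,0.3,10],
    [0.6,0.3,10],
    [0.6,0.3,10],
    [0.6,0.3,10],
    [0.6,0.3,10.1],
    [0.6,0.3,10.1]
  ],
  "linear": [
    [0.02,-0.01,0],
    [0.06,-0.02,0],
    [0.1,-0.03,0],
    [0.14,-0.04,0],
    [0.18,-0.05,0],
    [0.22,-0.06,0],
    [0.26,-0.07,0],
    [0.3,-0.08,0],
    [0.34,-0.085,0.0],
    [0.38,-0.09,0.01],
    [0.415,-0.096,0.03],
    [0.425,-0.0975,0.044]
  ],
  "fingers": [0.5,0.5,0.5,0.5,0.5,0.5,0.5,0.5,0.5,0.5,0.5,0.5]
}}

```text
time_s: 36.15
position: [0.4352, 0.0717, 0.0967]
eef_rot: [0.781, 0.624, -0.002, -0.001]
contact_force: [-0.1, -0.2, -0.6]
width: 0.748
```

```bash
python3 - <<'E'
from fit import *
q=st(); s,w=snap("wrist","w24"); pieces(w,lim=((.35,.53),(-.03,.17)))
print(toloc([.4375,.069,-.030],np.radians(77),flip=False))
s,w=snap("top","t24"); pieces(w,lim=((.415,.565),(-.47,-.2)),zr=(.02,.045))
m=(abs(w[...,0]-.52)<.05)&(abs(w[...,1]+.28)<.03)&(w[...,2]>.015)
print(np.percentile(w[m][:,2],[50,90,99]))
E
```

```text
t36.15 p [0.4352 0.0717 0.0967] R [[0.221, 0.975, -0.004], [0.975, -0.221, 0.0], [-0.001, -0.004, -1.0]] j [ 0.03 -0.13  1.73  0.    1.54 -1.31] F [-0.1 -0.2 -0.6] w 0.748
[ 287  173   72  121 5879] [('broken2', '0.00', [438.5, 70.6, 347.5]), ('front', '3.73', [445.6, 68.6, 146.2]), ('broken1', '5.33', [442.3, 70.2, 111.3])]
[[-0.0014, 0.0052, 0.1242], [-0.48, 0.11, 0.25]]
[439 214  21  25 445] [('front', '1.93', [523.9, -291.3, 347.6]), ('broken2', '4.63', [528.8, -292.9, 338.1]), ('broken1', '6.27', [531.1, -289.0, 272.0])]
[463 223  20  31 503] [('front', '0.12', [508.1, -358.2, 176.3]), ('broken2', '6.28', [501.1, -360.6, 19.0]), ('broken1', '15.77', [506.9, -357.2, 152.5])]
[0.02815701 0.03179857 0.03554746]
```

View pics/w24.png

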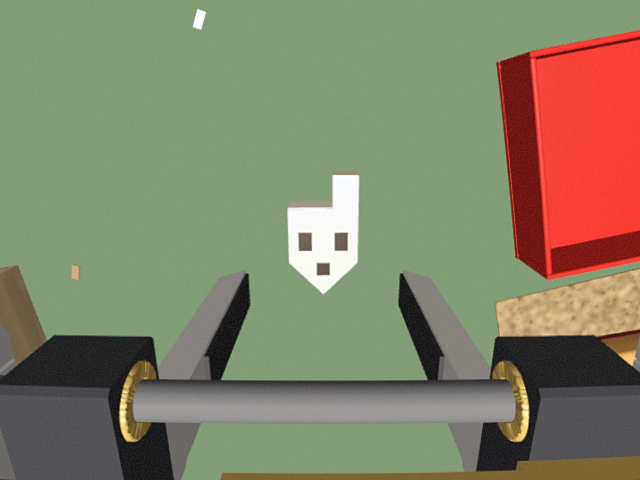

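View pics/t24.png

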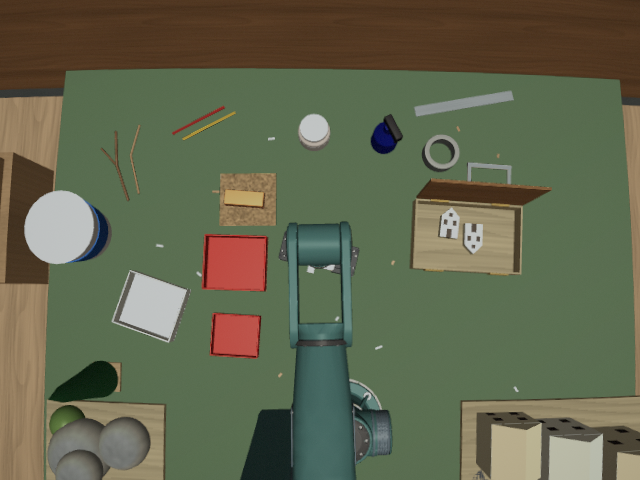

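A, at (450,223) in the top view, lies flat inside the box, top at about 0.028–0.03. C is centred between the fingers, so I'll grip it.

{"fn": "servo_tool", "kwargs": {
  "twist": [
    [-0.4,0,0],
    [-0.4,0,0],
    [-0.4,0,0],
    [-0.4,0,0],
    [-0.4,0,0],
    [-0.4,0,0],
    [-0.4,0,0],
    [-0.4,0,0],
    [-0.4,0,0],
    [-0.4,0,0],
    [-0.4,0,0],
    [-0.4,0,0]
  ],
  "linear": [
    [-0.001,0.003,0.03],
    [-0.001,0.003,0.06],
    [-0.001,0.003,0.09],
    [-0.001,0.003,0.112],
    [-0.001,0.003,0.121],
    [-0.001,0.003,0.126],
    [-0.001,0.003,0.127],
    [-0.001,0.003,0.127],
    [-0.001,0.003,0.127],
    [-0.001,0.003,0.127],
    [-0.001,0.003,0.127],
    [-0.001,0.003,0.127]
  ],
  "fingers": [0.5,0.5,0.5,0.5,0.5,0.5,0.5,-1,-1,-1,-1,-1]
}}

```text
time_s: 37.45
position: [0.4373, 0.0681, -0.0303]
eef_rot: [0.782, 0.624, -0.0, 0.002]
contact_force: [0.2, 0.2, 4.5]
width: 0.528
```

{"fn": "servo_tool", "kwargs": {
  "twist": [
    [0,0,0],
    [0,0,0],
    [0,0,0],
    [0,0,0],
    [0,0,0],
    [0,0,0],
    [0,0,0]
  ],
  "linear": [
    [0,0,0],
    [0,0,-0.02],
    [0,0,-0.05],
    [0,0,-0.09],
    [0,0,-0.13],
    [0,0,-0.15],
    [0,0,-0.15]
  ],
  "fingers": [-1,-1,-1,-1,-1,-1,-1]
}}

```text
time_s: 38.15
position: [0.4392, 0.0686, 0.123]
eef_rot: [0.781, 0.624, 0.002, 0.004]
contact_force: [-0.2, 0.4, -1.4]
width: 0.531
```

```bash
python3 - <<'E'
from h import *
q=st(); print(toloc([.422,.3005,.12],np.radians(87),flip=False)); snap("wrist","w25")
E
```

```text
t38.15 p [0.4392 0.0686 0.123 ] R [[0.221, 0.975, 0.008], [0.975, -0.221, -0.003], [-0.001, 0.009, -1.0]] j [ 0.03 -0.14  1.69 -0.    1.58 -1.32] F [-0.2  0.4 -1.4] w 0.531
[[0.2223, -0.0682, 0.0023], [0.49, 0.09, -9.8]]
```

View pics/w25.png

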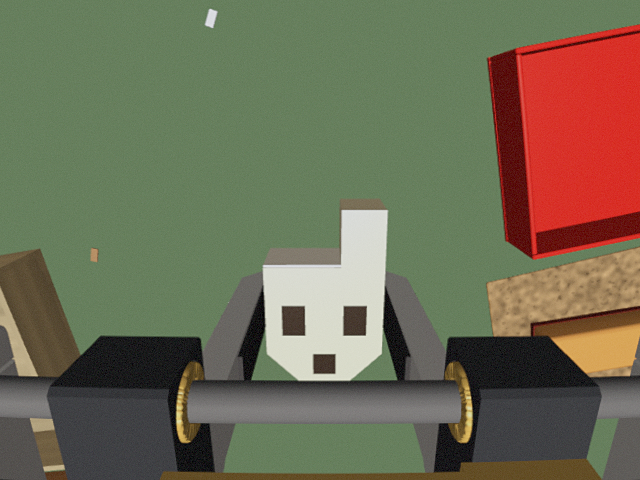

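{"fn": "servo_tool", "kwargs": {
  "twist": [
    [0.4,0,-2],
    [0.4,0,-4],
    [0.4,0,-6],
    [0.4,0,-8],
    [0.4,0,-9.8],
    [0.4,0,-9.8],
    [0.4,0,-9.8],
    [0.4,0,-9.8],
    [0.4,0,-9.8],
    [0.4,0,-9.8]
  ],
  "linear": [
    [0.02,-0.006,0],
    [0.055,-0.017,0],
    [0.09,-0.028,0],
    [0.13,-0.04,0],
    [0.17,-0.052,0],
    [0.2,-0.062,0],
    [0.222,-0.068,0],
    [0.222,-0.068,0.03],
    [0.222,-0.068,0.06],
    [0.222,-0.068,0.06]
  ],
  "fingers": [-1,-1,-1,-1,-1,-1,-1,-1,-1,-1]
}}

```text
time_s: 39.2
position: [0.4154, 0.2972, 0.0519]
eef_rot: [0.725, 0.689, -0.009, -0.002]
contact_force: [-0.6, -0.5, -0.6]
width: 0.531
```

```bash
python3 - <<'E'
from h import *
q=st(); print(toloc([.422,.3005,-.021],np.radians(87),flip=False)); snap("wrist","w26")
E
```

```text
t39.20 p [0.4154 0.2972 0.0519] R [[0.052, 0.999, -0.017], [0.999, -0.052, -0.01], [-0.01, -0.016, -1.0]] j [ 0.51  0.07  1.63 -0.    1.46 -1.01] F [-0.6 -0.5 -0.6] w 0.531
[[0.0044, 0.0076, 0.0727], [-0.93, 0.6, 0.04]]
```

View pics/w26.png

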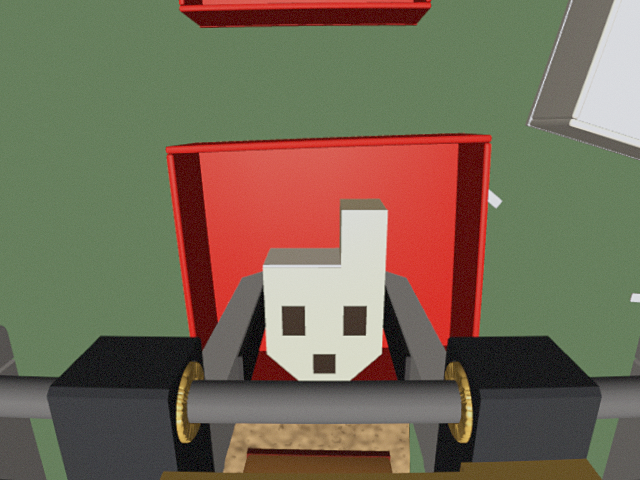

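The piece is above the bin floor and inside the walls. I'll lower it and release.

{"fn": "servo_tool", "kwargs": {
  "twist": [
    [-0.9,0.6,0],
    [-0.9,0.6,0],
    [-0.9,0.6,0],
    [-0.9,0.6,0],
    [-0.9,0.6,0],
    [-0.9,0.6,0],
    [-0.9,0.6,0],
    [-0.9,0.6,0],
    [-0.9,0.6,0],
    [-0.9,0.6,0],
    [-0.9,0.6,0],
    [-0.9,0.6,0]
  ],
  "linear": [
    [0.004,0.005,0.02],
    [0.004,0.005,0.045],
    [0.004,0.005,0.062],
    [0.004,0.005,0.07],
    [0.004,0.005,0.074],
    [0.004,0.005,0.074],
    [0.004,0.005,0.074],
    [0.004,0.005,0.074],
    [0.004,0.005,0.074],
    [0.004,0.005,0.06],
    [0.004,0.005,0.02],
    [0.004,0.005,-0.02]
  ],
  "fingers": [-1,-1,-1,-1,-1,-1,0.3,0.3,0.3,0.3,0.3,0.3]
}}

```text
time_s: 40.45
position: [0.4221, 0.3016, 0.0762]
eef_rot: [0.725, 0.688, 0.002, 0.0]
contact_force: [0.6, 1.5, 0.4]
width: 0.649
```

{"fn": "servo_tool", "kwargs": {
  "twist": [
    [0,0,0],
    [0,0,0],
    [0,0,0],
    [0,0,0]
  ],
  "linear": [
    [0,0,-0.04],
    [0,0,-0.08],
    [0,0,-0.12],
    [0,0,-0.12]
  ],
  "fingers": [0,-0.4,-0.4,-0.4]
}}

```text
time_s: 40.85
position: [0.4248, 0.3032, 0.2052]
eef_rot: [0.725, 0.688, 0.009, 0.002]
contact_force: [-0.7, -0.1, 0.7]
width: 0.349
```

```bash
python3 - <<'E'
from fit import *
q=st(); s,w=snap("wrist","w27"); pieces(w,lim=((.36,.49),(.23,.37)),zr=(.018,.042))
s,w=snap("top","t27"); pieces(w,lim=((.415,.565),(-.47,-.2)),zr=(.02,.045))
# bar of open lid
m=(w[...,2]>.205)&(w[...,2]<.24)&(w[...,0]>.6)&(w[...,0]<.75)&(w[...,1]<-.2)&(w[...,1]>-.5)
P=w[m]; print(rect(w,m), np.percentile(P,[2,50,98],axis=0))
E
```

```text
t40.85 p [0.4248 0.3032 0.2052] R [[0.052, 0.999, 0.016], [0.999, -0.052, 0.009], [0.01, 0.015, -1.0]] j [ 0.51  0.    1.39  0.    1.73 -1.01] F [-0.7 -0.1  0.7] w 0.349
[ 294  150   53   92 3368] [('broken2', '0.00', [423.0, 301.9, 356.3]), ('front', '3.96', [430.6, 301.2, 156.8]), ('broken1', '4.90', [426.9, 301.8, 120.8])]
[439 214  21  25 446] [('front', '1.99', [523.5, -290.5, 349.4]), ('broken2', '5.73', [528.6, -292.2, 338.1]), ('broken1', '6.88', [531.6, -294.4, 92.5])]
[463 223  20  31 502] [('front', '0.12', [508.1, -358.3, 177.2]), ('broken2', '6.51', [501.1, -360.5, 17.9]), ('broken1', '15.82', [508.0, -357.8, 148.2])]
(((632.2237548828125, -331.83514404296875), (260.5491638183594, 62.9058723449707), 87.44622039794922), np.float64(0.2217535337188492), array([ 0.63022015, -0.31724936,  0.22265377]), np.int64(575)) [[ 0.60060167 -0.39848607  0.2069911 ]
 [ 0.62771512 -0.31582869  0.22175353]
 [ 0.66237676 -0.20767131  0.23945256]]
```

View pics/w27.png

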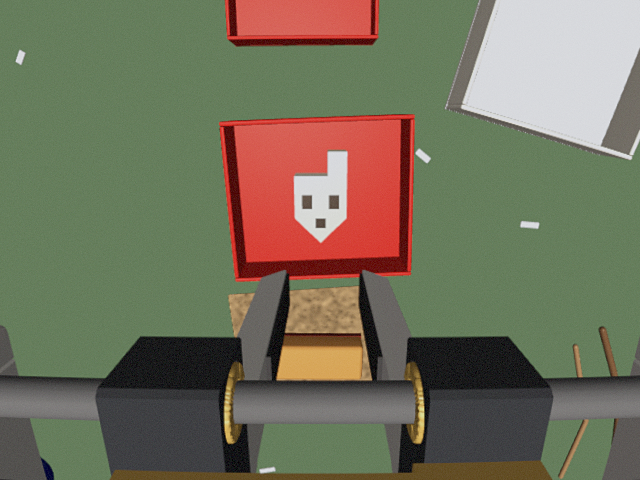

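View pics/t27.png

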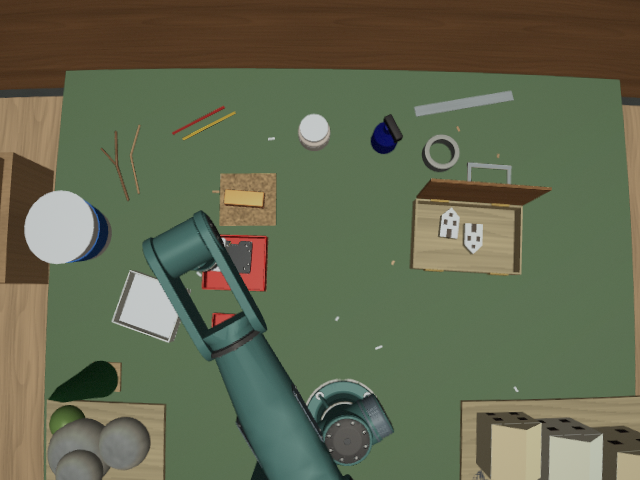

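All pieces are placed: the broken one is at the bin's centre, and both fronts are in the box at (450,223) and (474,238). To shut the lid, I'll go back above the bar.

```bash
python3 - <<'E'
from h import *
print(toloc([.657,-.345,.26],np.radians(-3),flip=False),toloc([.54,-.02,.26],np.radians(-3),flip=False))
E
```

```text
[[-0.6335, 0.2682, -0.0625], [0.08, -0.48, 90.02]] [[-0.315, 0.1345, -0.062], [0.08, -0.48, 90.02]]
```

{"fn": "servo_tool", "kwargs": {
  "twist": [
    [0,0,6],
    [0,0,12],
    [0,0,19],
    [0,0,26],
    [0,0,33],
    [0,0,40],
    [0,0,47],
    [0,0,54],
    [0,0,61],
    [0,0,68],
    [0,0,75],
    [0,-0.4,82]
  ],
  "linear": [
    [-0.015,0.006,-0.03],
    [-0.045,0.019,-0.06],
    [-0.08,0.034,-0.062],
    [-0.12,0.051,-0.062],
    [-0.16,0.068,-0.062],
    [-0.2,0.085,-0.062],
    [-0.24,0.102,-0.062],
    [-0.28,0.119,-0.062],
    [-0.32,0.136,-0.062],
    [-0.36,0.152,-0.062],
    [-0.4,0.17,-0.062],
    [-0.44,0.186,-0.062]
  ],
  "fingers": [-0.4,-0.4,-0.4,-0.4,-0.4,-0.4,-0.4,-0.4,-0.4,-0.4,-0.4,-0.4]
}}

```text
time_s: 42.15
position: [0.5844, -0.1492, 0.2576]
eef_rot: [0.999, 0.041, -0.001, -0.0]
contact_force: [0.3, 0.7, 0.4]
width: 0.298
```

```bash
python3 - <<'E'
from h import *
st();print(toloc([.657,-.345,.26],np.radians(-3),flip=False))
E
```

```text
t42.15 p [ 0.5844 -0.1492  0.2576] R [[0.997, 0.082, -0.002], [0.082, -0.997, 0.001], [-0.002, -0.001, -1.0]] j [-0.34  0.21  1.07  0.    1.87 -0.43] F [0.3 0.7 0.4] w 0.298
[[0.0563, 0.2011, -0.0027], [-0.05, 0.11, 7.71]]
```

{"fn": "servo_tool", "kwargs": {
  "twist": [
    [0,0,3],
    [0,0,6],
    [0,0,7.7],
    [0,0,7.7],
    [0,0,7.7],
    [0,0,7.7],
    [0,0,7.7],
    [0,0,7.7]
  ],
  "linear": [
    [0.02,0.03,-0.003],
    [0.045,0.065,-0.003],
    [0.056,0.1,-0.003],
    [0.056,0.14,-0.003],
    [0.056,0.17,-0.003],
    [0.056,0.19,-0.003],
    [0.056,0.201,-0.003],
    [0.056,0.201,-0.003]
  ],
  "fingers": [-0.4,-0.4,-0.4,-0.4,-0.3,-0.3,-0.3,-0.3]
}}

```text
time_s: 42.95
position: [0.6561, -0.346, 0.2576]
eef_rot: [1.0, -0.027, -0.003, -0.001]
contact_force: [-0.2, 0.0, -0.2]
width: 0.351
```

```bash
python3 - <<'E'
from h import *
st(); s,w=snap("wrist","w28")
m=(w[...,2]>.205)&(w[...,2]<.235)&(w[...,0]>.625)&(w[...,0]<.7)&(w[...,1]>-.345)
print(rect(w,m))
P=w[m]
for y in (-.295,-.305,-.315,-.325):
    Q=P[abs(P[:,1]-y)<.004]; print(y,len(Q),np.round(np.median(Q,0),4) if len(Q) else 0, np.percentile(Q[:,0],[5,95]))
print(toloc([.657,-.345,.17],np.radians(-3),flip=False))
E
```

```text
t42.95 p [ 0.6561 -0.346   0.2576] R [[0.999, -0.054, -0.005], [-0.054, -0.999, 0.003], [-0.005, -0.003, -1.0]] j [-0.56  0.58  0.58 -0.    2.   -0.51] F [-0.2  0.  -0.2] w 0.351
(((644.9736938476562, -316.5986328125), (55.637550354003906, 42.40748596191406), 87.35115814208984), np.float64(0.22298834001005835), array([ 0.6537826 , -0.3085253 ,  0.22265988]), np.int64(2583))
-0.295 883 [ 0.6474 -0.2946  0.2232] [0.62750365 0.66538823]
-0.305 257 [ 0.6611 -0.3049  0.2229] [0.65562705 0.66628843]
-0.315 244 [ 0.6606 -0.3149  0.223 ] [0.65535221 0.66575775]
-0.325 238 [ 0.6602 -0.3249  0.223 ] [0.65494677 0.66526358]
[[0.001, 0.0005, 0.0886], [-0.14, 0.24, -0.02]]
```

View pics/w28.png

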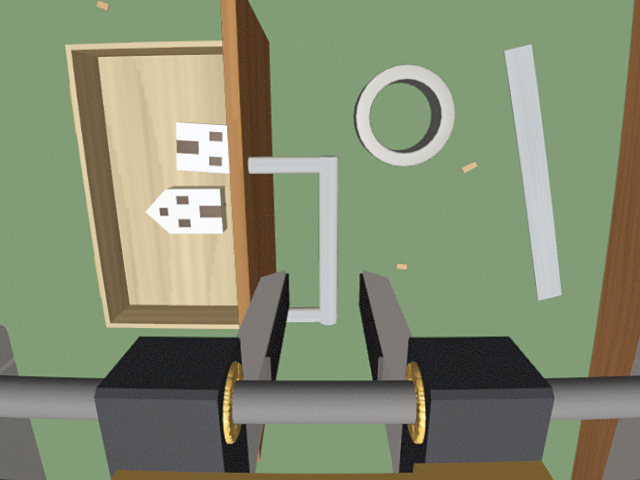

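The bar is between the fingers at (328,240) in the image, bar x about 0.659 and centre z about 0.217. I'll descend and pinch.

{"fn": "servo_tool", "kwargs": {
  "twist": [
    [0,0.2,0],
    [0,0.2,0],
    [0,0.2,0],
    [0,0.2,0],
    [0,0.2,0],
    [0,0.2,0],
    [0,0.2,0],
    [0,0.2,0],
    [0,0.2,0],
    [0,0.2,0],
    [0,0.2,0]
  ],
  "linear": [
    [0.003,0,0.02],
    [0.003,0,0.045],
    [0.003,0,0.068],
    [0.003,0,0.082],
    [0.003,0,0.09],
    [0.003,0,0.09],
    [0.003,0,0.09],
    [0.003,0,0.09],
    [0.003,0,0.09],
    [0.003,0,0.09],
    [0.003,0,0.09]
  ],
  "fingers": [-0.3,-0.3,-0.3,-0.3,-0.3,-1,-1,-1,-1,-1,-1],
  "newtons": 40
}}

```text
time_s: 44.1
position: [0.6594, -0.3445, 0.1703]
eef_rot: [1.0, -0.026, 0.001, -0.001]
contact_force: [-0.9, 2.3, 4.5]
width: 0.118
```

```bash
python3 arc.py .050 'np.arange(1.6,-.01,-.1)'
```

```text
t44.10 p [ 0.6594 -0.3445  0.1703] R [[0.999, -0.052, 0.001], [-0.052, -0.999, 0.002], [0.001, -0.002, -1.0]] j [-0.56  0.54  0.8   0.    1.8  -0.51] F [-0.9  2.3  4.5] w 0.118
lid est 1.608831095019124 radius 0.1769510590009619 0.17424408167854655
1.6 [-0.0024, -0.0006, 0.002] [ 0.657 -0.344  0.168]
1.5 [-0.019, -0.0005, -0.0033] [ 0.64  -0.343  0.174]
1.4 [-0.0361, -0.0004, -0.0069] [ 0.623 -0.342  0.177]
1.3 [-0.0534, -0.0004, -0.0088] [ 0.606 -0.341  0.179]
1.2 [-0.0708, -0.0003, -0.0089] [ 0.589 -0.341  0.179]
1.1 [-0.0881, -0.0002, -0.0073] [ 0.571 -0.34   0.177]
1.0 [-0.1052, -0.0001, -0.004] [ 0.554 -0.339  0.174]
0.9 [-0.1219, -0.0, 0.0011] [ 0.538 -0.338  0.169]
0.8 [-0.138, 0.0001, 0.0077] [ 0.522 -0.337  0.162]
0.7 [-0.1533, 0.0001, 0.016] [ 0.506 -0.337  0.154]
0.6 [-0.1678, 0.0002, 0.0257] [ 0.492 -0.336  0.144]
0.5 [-0.1812, 0.0003, 0.0368] [ 0.478 -0.335  0.133]
0.4 [-0.1934, 0.0004, 0.0492] [ 0.466 -0.335  0.121]
0.3 [-0.2044, 0.0005, 0.0628] [ 0.455 -0.334  0.107]
0.2 [-0.2139, 0.0005, 0.0773] [ 0.446 -0.334  0.093]
0.1 [-0.2219, 0.0006, 0.0928] [ 0.438 -0.333  0.077]
-0.0 [-0.2283, 0.0007, 0.109] [ 0.431 -0.333  0.061]
```

{"fn": "servo_tool", "kwargs": {
  "twist": [
    [0,0,0],
    [0,0,0],
    [0,0,0],
    [0,0,0],
    [0,0,0],
    [0,0,0],
    [0,0,0],
    [0,0,0],
    [0,0,0],
    [0,0,0],
    [0,0,0],
    [0,0,0]
  ],
  "linear": [
    [-0.01,0,-0.001],
    [-0.019,0,-0.004],
    [-0.0275,0,-0.006],
    [-0.036,0,-0.008],
    [-0.045,0,-0.009],
    [-0.0535,0,-0.0095],
    [-0.062,0,-0.01],
    [-0.071,0,-0.0095],
    [-0.0795,0,-0.009],
    [-0.088,0,-0.008],
    [-0.0965,0,-0.0065],
    [-0.105,0,-0.0045]
  ],
  "fingers": [-1,-1,-1,-1,-1,-1,-1,-1,-1,-1,-1,-1]
}}

```text
time_s: 45.3
position: [0.556, -0.3391, 0.1767]
eef_rot: [1.0, -0.026, 0.003, -0.0]
contact_force: [2.4, 2.1, 5.1]
width: 0.117
```

```bash
python3 arc.py .049 'np.arange(1.0,-.01,-.1)'
```

```text
t45.30 p [ 0.556  -0.3391  0.1767] R [[0.999, -0.052, 0.007], [-0.052, -0.999, 0.0], [0.007, -0.001, -1.0]] j [-0.64  0.31  1.1   0.    1.72 -0.58] F [2.4 2.1 5.1] w 0.117
lid est 1.011227788365581 radius 0.17540045476523305 0.17424408167854655
1.0 [-0.0016, -0.0001, 0.0016] [ 0.554 -0.339  0.175]
0.9 [-0.0184, -0.0, 0.0065] [ 0.538 -0.338  0.17 ]
0.8 [-0.0345, 0.0, 0.0131] [ 0.522 -0.337  0.163]
0.7 [-0.0499, 0.0001, 0.0212] [ 0.506 -0.337  0.155]
0.6 [-0.0644, 0.0001, 0.0309] [ 0.492 -0.336  0.145]
0.5 [-0.0778, 0.0002, 0.0419] [ 0.478 -0.335  0.134]
0.4 [-0.0901, 0.0002, 0.0542] [ 0.466 -0.335  0.122]
0.3 [-0.1012, 0.0003, 0.0677] [ 0.455 -0.334  0.108]
0.2 [-0.1108, 0.0003, 0.0823] [ 0.446 -0.334  0.094]
0.1 [-0.1189, 0.0004, 0.0977] [ 0.438 -0.333  0.078]
0.0 [-0.1254, 0.0004, 0.1138] [ 0.432 -0.333  0.062]
```

{"fn": "servo_tool", "kwargs": {
  "twist": [
    [0,-0.3,0],
    [0,-0.3,0],
    [0,-0.3,0],
    [0,-0.3,0],
    [0,-0.3,0],
    [0,-0.3,0],
    [0,-0.3,0],
    [0,-0.3,0],
    [0,-0.3,0],
    [0,-0.3,0],
    [0,-0.3,0],
    [0,-0.3,0]
  ],
  "linear": [
    [-0.01,0,0.0035],
    [-0.0184,0,0.0065],
    [-0.0265,0,0.0095],
    [-0.0345,0,0.013],
    [-0.042,0,0.017],
    [-0.05,0,0.021],
    [-0.057,0,0.026],
    [-0.0644,0,0.031],
    [-0.071,0,0.0365],
    [-0.078,0,0.042],
    [-0.084,0,0.048],
    [-0.09,0,0.054]
  ],
  "fingers": [-1,-1,-1,-1,-1,-1,-1,-1,-1,-1,-1,-1]
}}

```text
time_s: 46.5
position: [0.466, -0.3342, 0.1212]
eef_rot: [1.0, -0.026, 0.001, -0.001]
contact_force: [2.6, 2.4, 1.2]
width: 0.118
```

```bash
python3 arc.py .049 'np.arange(.4,-.06,-.05)'
```

```text
t46.50 p [ 0.466  -0.3342  0.1212] R [[0.999, -0.051, 0.002], [-0.051, -0.999, 0.001], [0.001, -0.001, -1.0]] j [-0.72  0.15  1.4   0.    1.59 -0.67] F [2.6 2.4 1.2] w 0.118
lid est 0.3961559591673076 radius 0.1740780448538266 0.17424408167854655
0.4 [0.0003, 0.0005, -0.0006] [ 0.466 -0.335  0.122]
0.35 [-0.0053, 0.0005, 0.006] [ 0.461 -0.334  0.115]
0.3 [-0.0106, 0.0006, 0.0129] [ 0.455 -0.334  0.108]
0.25 [-0.0156, 0.0006, 0.0201] [ 0.45  -0.334  0.101]
0.2 [-0.0201, 0.0006, 0.0275] [ 0.446 -0.334  0.094]
0.15 [-0.0243, 0.0006, 0.0352] [ 0.442 -0.333  0.086]
0.1 [-0.0282, 0.0006, 0.043] [ 0.438 -0.333  0.078]
0.05 [-0.0316, 0.0007, 0.051] [ 0.435 -0.333  0.07 ]
0.0 [-0.0346, 0.0007, 0.0592] [ 0.432 -0.333  0.062]
-0.05 [-0.0372, 0.0007, 0.0675] [ 0.429 -0.333  0.054]
```

{"fn": "servo_tool", "kwargs": {
  "twist": [
    [0,0,0],
    [0,0,0],
    [0,0,0],
    [0,0,0],
    [0,0,0],
    [0,0,0],
    [0,0,0],
    [0,0,0],
    [0,0,0],
    [0,0,0],
    [0,0,0],
    [0,0,0]
  ],
  "linear": [
    [-0.005,0,0.006],
    [-0.0106,0,0.013],
    [-0.0156,0,0.02],
    [-0.02,0,0.0275],
    [-0.0243,0,0.035],
    [-0.028,0,0.043],
    [-0.0316,0,0.051],
    [-0.033,0,0.055],
    [-0.0346,0,0.059],
    [-0.035,0,0.061],
    [-0.035,0,0.062],
    [-0.035,0,0.062]
  ],
  "fingers": [-1,-1,-1,-1,-1,-1,-1,-1,-1,-1,-1,-1]
}}

```text
time_s: 47.7
position: [0.4311, -0.3322, 0.0606]
eef_rot: [1.0, -0.026, 0.001, -0.001]
contact_force: [0.4, 4.0, 6.6]
width: 0.114
```

```bash
python3 arc.py .049 '[0]'; python3 - <<'E'
from h import *
s,w=snap("wrist","w29")
E
```

```text
t47.70 p [ 0.4311 -0.3322  0.0606] R [[0.999, -0.051, 0.002], [-0.051, -0.999, 0.001], [0.001, -0.001, -1.0]] j [-0.76  0.12  1.56  0.    1.46 -0.71] F [0.4 4.  6.6] w 0.114
lid est -0.008473161417551722 radius 0.1742266466723383 0.17424408167854655
0 [0.0005, 0.0008, -0.0014] [ 0.432 -0.333  0.062]
```

View pics/w29.png

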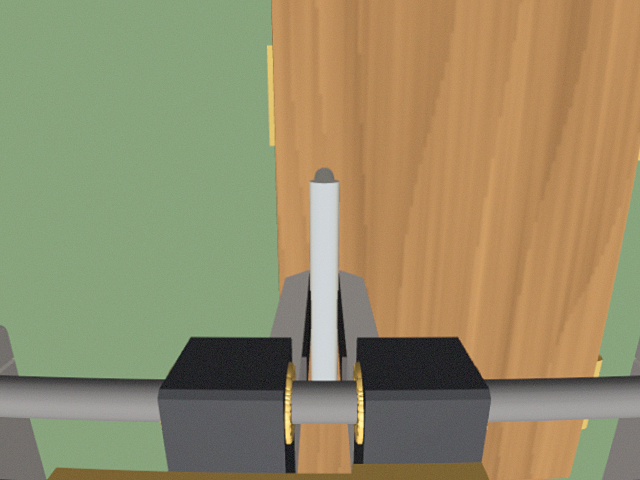

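The lid seems shut. I'll press a little further down to seat it, then release and measure.

{"fn": "servo_tool", "kwargs": {
  "twist": [
    [0,0,0],
    [0,0,0],
    [0,0,0],
    [0,0,0],
    [0,0,0],
    [0,0,0],
    [0,0,0],
    [0,0,0],
    [0,0,0],
    [0,0,0],
    [0,0,0],
    [0,0,0]
  ],
  "linear": [
    [0,0,0.002],
    [0,0,0.003],
    [0,0,0.003],
    [0,0,0.001],
    [0,0,0.001],
    [0,0,0.001],
    [0,0,0.001],
    [0,0,-0.02],
    [0,0,-0.05],
    [0,0,-0.09],
    [0,0,-0.13],
    [0,0,-0.15]
  ],
  "fingers": [-1,-1,-1,-0.2,-0.2,-0.2,-0.2,-0.2,-0.2,-0.2,-0.2,-0.2]
}}

```text
time_s: 48.95
position: [0.4315, -0.3334, 0.2146]
eef_rot: [1.0, -0.026, 0.002, 0.002]
contact_force: [-0.7, 0.2, 0.3]
width: 0.399
```

```bash
python3 - <<'E'
from h import *
st(); s,w=snap("wrist","w30"); t,wt=snap("top","t30")
yaw=np.radians(-2.75);bx=np.array([np.cos(yaw),np.sin(yaw)])
for ww in (w,wt):
    m=(ww[...,2]>.05)&(ww[...,2]<.075)&(abs(ww[...,1]+.3)<.1)&(ww[...,0]>.4)&(ww[...,0]<.6)
    P=ww[m]; u=(P[:,:2]-[.502,-.338])@bx; k=np.abs(u)<.09; print("slope,z",np.polyfit(u[k],P[k,2],1),k.sum())
for n in ("sander","spray","tub","tape","broken2"):
  for o in viewer.outline_of(t,n)[:1]:
    m=o["pixels"]&~np.isnan(wt[...,2]); zt=np.percentile(wt[m][:,2],90); r=rect(wt,m&(wt[...,2]>zt-.008)); print(n,o["p"],np.round(r[0][0],1),np.round(r[0][1],1),round(r[1],3))
E
```

```text
t48.95 p [ 0.4315 -0.3334  0.2146] R [[0.999, -0.052, 0.005], [-0.052, -0.999, -0.003], [0.005, 0.003, -1.0]] j [-0.76  0.07  1.31  0.    1.76 -0.71] F [-0.7  0.2  0.3] w 0.399
slope,z [-0.00015575  0.06340181] 43948
slope,z [2.95418199e-05 6.23965135e-02] 4484
sander 0.63 [602.1 280.7] [110.8  40.7] 0.033
spray 0.83 [ 764.7 -114.9] [70.4 23.2] 0.176
tub 0.65 [788.3  87.9] [76.  75.2] 0.084
tape 0.75 [ 738.9 -269.2] [93.2 97.2] 0.044
broken2 0.76 [422.3 300.4] [51.  86.8] 0.027
```

View pics/t30.png

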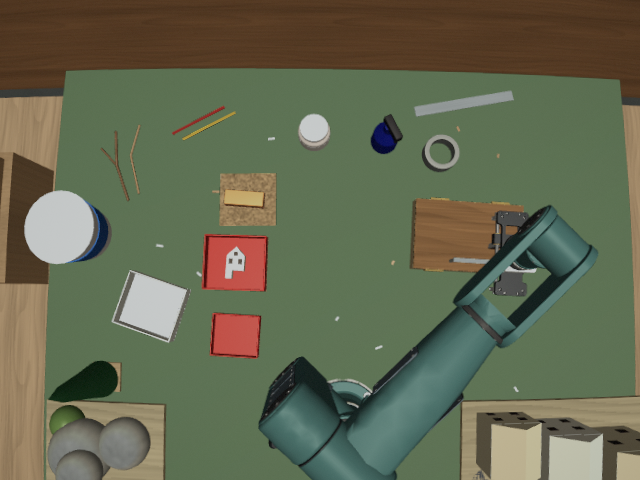

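The lid is flat and shut (slope about 0), the sander is on the mat, and the broken front is in the red bin at (235,262). The bystanders have not moved, no fronts are left on the table, and the gripper is clear. I'll hand in the job.

```bash
python3 -c "
from bench import bot
print(bot.finish_job())"
```

```text
the job is handed in; nothing more can be done
None
```

I finished the job and handed it in at about 49 s on the robot's clock; the hand-in gives no verdict. I moved the sander to the cork mat (no plane was present) and opened the lid to about 1.6 rad. Both unbroken fronts went in the box and the one broken front in the larger red bin, and I then shut the lid.

**Last checks:**
- **Lid:** flat, with slope about 0 and its top at 62–63 mm.
- **Sander:** resting at (0.602, 0.281), with the mat's centre at (0.603, 0.274).
- **Broken front:** at (0.422, 0.300), the centre of the bin.
- **Unbroken fronts:** both lay flat inside the box at my last look before I shut the lid; I could not see them afterwards.
- **Bystanders:** spray bottle, tub and tape are within about 1 mm of where they started.

**What went wrong or disagreed:**
- **TCP offset:** the real fingertips sat about 34 mm above the reported TCP. That caused two empty grips on the sander. I confirmed the offset from the wrist and side depth images and allowed for it from then on.
- **First front shifted:** the first front I placed in the box was later found moved about 45 mm and turned about 10°, either by the simulated knock or by a finger. It was still flat and inside the walls, so I left it.

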